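# Stack the snack tote the right way round on the loaded one

## Robot

A 6-joint arm with a two-finger parallel gripper is mounted at the origin on the work surface. World frame = base frame: x ahead of the robot, y to its left, z up, the work surface at z = 0. Lengths are in m, angles in rad, forces in N, time in s.
With the tool pointing down it reaches from about 0.35 to 0.975 m from the base axis. Payload 4.9 kg.
Tool frame: the origin (TCP) lies at the very end of the fingers, on their centre line; the grasp point (between the pads) lies 19 mm behind it (ctrl.grasp_offset is the distance from the TCP to the grasp point, in m); y points along the fingers, z is the direction in which the jaws open and shut, and the axes are right-handed (so a half turn about y gives the same grasp; the last joint's range is limited). The gripper opens to 85 mm and grips with 20 to 120 N. Pads are 22 mm wide; open, the fingers measure 114 mm over their backs; the gripper's body (76 mm by 85 mm) begins 54 mm behind the grasp point. The pads swing forward as they close: fully open they stand 13 mm farther back than shut.
Start: joints at [-1.234, 0.053, 1.613, -0, 1.476, -0.119], TCP at [0.275, -0.561, 0.193] pointing down, gripper open.
Joint ranges: [-3.01, 3.01], [-1.01, 2.22], [0.06, 2.58], [-1.02, 4.17], [0.09, 2.62], [-3.14, 3.14]. Speed limits (rad/s): [2.57, 2.57, 3.14, 3.14, 3.14, 3.14].

## Interface

Orientations are given as a rotation vector (axis times angle).
In Python, from station import ctrl, eyes, finish_job, find_in, regions_of, pinpoint gives the robot as it stands.
- The arm moves only by the tool play_rows, never from a script. Its argument "moves" is a list of rows, each an object of numbers: "x", "y", "z": the shift along the world's x, y, z in cm; "turn": the turn about the world's z in degrees; "jaw": the finger opening in cm, from 0 to 8.54. A call has 1 to 8 rows; each row shifts and turns the commanded pose from where the row before left it; what a row does not reach is not made up. A row lasts 1/12 s, in which the tool goes at most 41.7 mm and 7.16 degrees, less where a joint would pass 70% of its speed; a pose out of reach is approached as far as the arm can. A call is refused whole if a number of a shift passes 4.17 or a number of a turn 7.16, either way. A call with a gripper value outside its range is refused whole. The fingers move at their own pace and stop on an object; "squeeze" is the grip in N (left out, the last holds). Time passes only in rows, so rows that do not move let the fingers close. It gives the time, the measured TCP pose, the force and the opening at its end, in the units of the state.
- ctrl.get_obs(): the state, without advancing time (a new reading comes with each control period).
- eyes.get_image(name): name is "scene" or "top" or "wrist"; returns a dict with "img" (384x512x3 uint8, red, green, blue), "camera_matrix" (3x3 intrinsics, pixels), "cam_to_world" (4x4, takes a point from camera to world coordinates). Camera axes: x right, y up, looking along -z (the intrinsics and any distortion apply to the point x, -y, -z); pixel columns grow to the right and rows downward; lengths in m; the calibration is good to about 2 mm. A picture is of the moment at which its call begins. There is no depth.
- finish_job(): hands the job in, once; it reports no verdict.
Trained networks look in the newest picture that a camera, given by its name, has taken for a name from the list of things; names that differ only in an ending like _2 or _b are one class to them, and where a whole thing is asked for, a point or a joint stands for the part that bears it (a point fixed in the world has none). Each returns a list of dicts, best first, with "score" (0 to 1); they miss things now and then, are a little off and sometimes report something else, mostly with a low value. They report only what shows in the picture. A call takes as long as a camera call. They do not tell look-alikes from the thing itself.
- find_in(camera, query): "point" ([column, row] in pixels, amid what is visible of it).
- regions_of(camera, query): "pixels" (384x512 bool, what is visible of it) and "point" ([column, row] in pixels, amid what is visible of it).
- pinpoint(camera, query): "point" ([column, row] in pixels: a listed point, or the origin of a listed thing).
The state is a dict: "t": time; "q": joint angles; "dq": joint speeds; "effort": joint torques, N m; "tool_pos": TCP position; "tool_rot": TCP orientation; "contact_force": force on the tool from outside, world axes, zero at the start; "wrist_torque": the same for the moment, N m; "opening": finger opening in m.
Only numpy, scipy, OpenCV 4.12 (cv2) and the standard library are available. Lean on these libraries where they do the work, as an engineer would, in place of code of your own. Each camera call takes 0.05 s, during which the arm holds its last target.

## Task

Take the empty tote off the sloped rack and stack it squarely on the loaded tote, turned so that its purple end is over the loaded tote's plain end: it must stand high with its feet down in the shallow rim pockets, not nest down inside. While it sits there give it a firm downward push to bed the feet, without ramming it, then let go; leave the loaded tote where it stands and do not disturb the cup, mug, tumbler or acrylic box.

Things in the scene. Friction and masses are not known exactly. Their poses are not given: they have to be found in the camera images.
- tote: Empty lilac-grey tote, starts on the rack tipped 40 deg, purple end uphill; 0.15-0.3 kg, balanced about its middle. In mm: 150 long (x, + to its purple end; other end plain), 60 wide (y), 74 high (z, out of its mouth). Origin: centre of underside. Stepped open box: lower part 134 x 46 outside, z 0-36; upper part 150 x 60 outside, upright walls, z 36-74.
- tote_grip (a point): On the empty tote's axes at mid length and width, 55 mm above its underside: level with the middle of its upper side walls, which are unbroken for x within 14 mm of this point, z 41-74 mm. Good to grip here across the 60 mm width, fingers outside. Axes as the tote's.
- tote_purple_end (a point): Point on the outside of the empty tote's purple end wall: 75 mm from its origin along its x, 60 mm up. Its four purple feet: 14 mm long (x), z 0-12 mm, reaching out to y = +-30 mm, on both sides at x = +50 and x = -26 mm.
- base_tote: Loaded tote, upright, loose on the level floor, four coloured packs inside below its step; 0.5-0.9 kg. Same shape, size and axes as the empty tote (origin: centre of underside, +x to its purple end). Mouth inside 142 x 50 mm, side walls 5 mm thick, rim at z = 74 mm.
- base_tote_rim (a point): Centre of the loaded tote's mouth at rim height (74 mm), axes as the tote's. Each side rim has two shallow pockets, 17 mm long, 5 mm deep, at x = -50 and +26 mm (for the feet of a tote turned half round), and two full-depth slots 20 mm long at x = +50 and -26 mm (a tote the same way round drops its feet through these and nests).
- base_tote_purple_end (a point): Outside of the loaded tote's purple end wall: 75 mm from its origin along its x, 60 mm up. Heights of the upper tote's underside over this tote's underside: stacked with feet in the pockets 69 mm (play then 1.5 mm each way in x, 2 mm in y); perched on the rim beside the pockets 74 mm; wrongly nested 38 mm.
- rack: Fixed aluminium sloped rack about 170 x 74 mm, 150 mm high at the back; its plate rises 40 degrees towards its +x, with a 14 mm lip at the low end and no sides. Origin: centre of its foot on the floor.
- snack_cup: Closed purple snack cup, 76 mm across, 79 mm high; origin at centre of underside. Leave alone.
- mug: White ceramic mug, 80 mm across, 88 mm high, handle towards its +y; origin at centre of underside. Leave alone.
- tumbler: Short stainless tumbler, 74 mm across, 85 mm high; origin at centre of underside. Leave alone.
- acrylic_box: Clear acrylic box with white lid and small steel knob, 84 x 84 x 80 mm; origin at centre of underside. Leave alone.
Not all that is in view belongs to the job. What is shaped like the tote but orange or red is not meant.

How it is judged:
On the way, in this order (a step that is already met when the one before it is completed fails the run):
1. the empty tote is lifted clear of the rack (distance of tote from where it was at the start of the episode above 0.08 m and contact force between tote and rack below 0.05 N and z of tote in the frame of base_tote above 0.08 m), for 0.1 s.
2. the tote sits in the pockets of the loaded one, turned half round, and is pushed down firmly (over 7 N between the totes) (z of tote in the frame of base_tote between 0.0655 and 0.0715 m and x of tote in the frame of base_tote between -0.004 and 0.004 m and y of tote in the frame of base_tote between -0.004 and 0.004 m and x of tote_purple_end in the frame of base_tote below -0.065 m and angle between the x axis of tote and the x axis of base_tote, either way round below 0.07 rad and angle between the z axis of tote and the z axis of base_tote, either way round below 0.05 rad and contact force between tote and base_tote above 7 N), for 0.1 s.
At the end, for the whole second after the job is handed in: Empty tote released on the loaded one, underside 65.5-71.5 mm above the other's (feet in pockets), within 4 mm in x and y, 0.07 rad yaw, 0.05 rad level, purple end over plain end; loaded tote upright on the floor within 25 mm of its start; both at rest (z of tote in the frame of base_tote between 0.0655 and 0.0715 m and x of tote in the frame of base_tote between -0.004 and 0.004 m and y of tote in the frame of base_tote between -0.004 and 0.004 m and x of tote_purple_end in the frame of base_tote below -0.065 m and angle between the x axis of tote and the x axis of base_tote, either way round below 0.07 rad and angle between the z axis of tote and the z axis of base_tote, either way round below 0.05 rad and angle between base_tote's own z axis and vertical below 0.05 rad and height (world z) of base_tote below 0.005 m and distance of base_tote from where it was at the start of the episode below 0.025 m and linear speed of each of tote, base_tote below 0.02 m/s and angular speed of tote below 0.1 rad/s); the robot touches nothing.
It fails at once if the totes are rammed together (over 50 N) (contact force between tote and base_tote above 50 N).
It fails at once if the loaded tote is shoved more than 25 mm (distance of base_tote from where it was at the start of the episode above 0.025 m).
It fails at once if the cup, mug, tumbler or acrylic box is moved more than 20 mm or tipped (distance of any of snack_cup, mug, tumbler, acrylic_box from where it was at the start of the episode above 0.02 m or angle between any of snack_cup, mug, tumbler, acrylic_box's own z axis and vertical above 0.25 rad).
It also fails if it takes over 45 s, if anything falls off the work surface, if the arm or the gripper's body presses on something with over 40 N, if the wrist force passes 120 N, or if a joint passes its speed limit or range.

## Working session

There is one attempt and no reset: what is moved stays moved. The work goes in short steps, Python scripts to look and compute and a tool call to move; the robot and the scene stay as the last step left them, time stands still between calls to the robot, and variables do not carry over. Pictures are saved under pics/ and viewed, and the job is handed in when it is done.

Besides the shell and the picture viewer there is one more tool, called after ">>>" as name([rows], argument=value, ...), one row to a line, values as JSON. play_rows: Moves the arm, as the interface text tells. Its arguments: {"type":"object","properties":{"moves":{"type":"array"},"squeeze":{"type":"number"}},"required":["moves"]}

```bash
mkdir -p pics; ls
cat > h.py <<'E'
import numpy as np,cv2
from station import ctrl,eyes,finish_job,find_in,regions_of,pinpoint
def snap(n,f):
    d=eyes.get_image(n); cv2.imwrite('pics/'+f,d['img'][:,:,::-1]); return d
def proj(d,P):
    P=np.atleast_2d(P);T=np.linalg.inv(d['cam_to_world']);c=P@T[:3,:3].T+T[:3,3]
    K=d['camera_matrix'];return np.c_[K[0,0]*c[:,0]/-c[:,2]+K[0,2],K[1,1]*-c[:,1]/-c[:,2]+K[1,2]]
def ray(d,p):
    K=d['camera_matrix'];v=np.array([(p[0]-K[0,2])/K[0,0],-(p[1]-K[1,2])/K[1,1],-1.]);R=d['cam_to_world'];return R[:3,3],R[:3,:3]@v
def atz(d,p,z):
    o,v=ray(d,p);return o+v*(z-o[2])/v[2]
def tri(ds,ps):
    A=np.zeros((3,3));b=np.zeros(3)
    for d,p in zip(ds,ps):
        o,v=ray(d,p);v/=np.linalg.norm(v);M=np.eye(3)-np.outer(v,v);A+=M;b+=M@o
    return np.linalg.solve(A,b)
E
python3 - <<'E'
from h import *
for n in ['scene','top','wrist']:
    d=snap(n,n+'0.png');print(n,d.keys(),d['camera_matrix'],d['cam_to_world'].round(3))
    for q in ['tote','tote_grip','tote_purple_end','base_tote','base_tote_rim','base_tote_purple_end','rack','snack_cup','mug','tumbler','acrylic_box']:
        print(q,[(np.round(r['point']),round(r['score'],2)) for r in pinpoint(n,q)][:3])
print(ctrl.get_obs())
E
```

```text
pics
scene dict_keys(['img', 'camera_matrix', 'cam_to_world']) [[459.98346394   0.         258.18328667]
 [  0.         459.98346394 189.06790094]
 [  0.           0.           1.        ]] [[ 0.869 -0.349  0.351  1.01 ]
 [ 0.495  0.609 -0.619 -0.772]
 [ 0.002  0.712  0.702  0.971]
 [ 0.     0.     0.     1.   ]]
tote [(array([204., 251.]), 0.86), (array([250., 205.]), 0.71), (array([205., 324.]), 0.67)]
tote_grip [(array([239., 218.]), 0.76), (array([189., 339.]), 0.67)]
tote_purple_end [(array([166., 318.]), 0.84), (array([216., 208.]), 0.7), (array([212., 226.]), 0.68)]
base_tote [(array([284., 161.]), 0.81)]
base_tote_rim [(array([287., 144.]), 0.62)]
base_tote_purple_end [(array([294., 134.]), 0.78)]
rack [(array([212., 269.]), 0.69)]
snack_cup [(array([291., 130.]), 0.84), (array([330., 233.]), 0.17)]
mug [(array([328., 231.]), 0.86), (array([293., 135.]), 0.24)]
tumbler [(array([211., 188.]), 0.69)]
acrylic_box [(array([137., 300.]), 0.65)]
top dict_keys(['img', 'camera_matrix', 'cam_to_world']) [[365.15872327   0.         256.82865978]
 [  0.         365.15872327 195.74221019
[... 1360 characters left out ...]
 []
rack []
snack_cup []
mug []
tumbler []
acrylic_box []
{'t': 1.8, 'q': array([-1.23401932e+00,  5.27064481e-02,  1.61285305e+00,  1.82863188e-05,
        1.47599378e+00, -1.19025321e-01]), 'dq': array([-0.00056595,  0.00145359,  0.00037865,  0.00017026,  0.00238556,
       -0.00124094]), 'effort': array([-9.58598539e-04, -3.93674147e+01, -3.70450795e+01, -8.63356081e-05,
        5.30037723e-04,  7.17057816e-06]), 'tool_pos': array([ 0.27510745, -0.56120181,  0.19262766]), 'tool_rot': array([-0.45646941,  1.96819739, -1.96827249]), 'contact_force': array([-0.32041353,  0.18857983, -0.24387064]), 'wrist_torque': array([-0.05244363, -0.03488785,  0.00152939]), 'opening': 0.08567258258953181}
```

View pics/scene0.png

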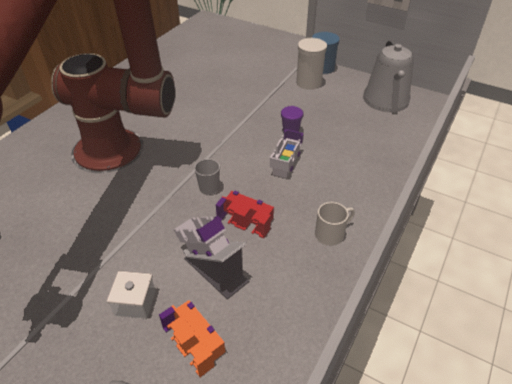

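View pics/top0.png

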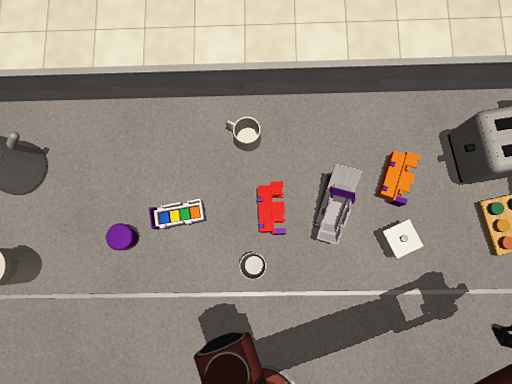

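Run:
```python
import cv2,numpy as np
s=cv2.imread('pics/scene0.png');t=cv2.imread('pics/top0.png')
a=cv2.resize(s[180:300,150:270],(480,480),interpolation=cv2.INTER_CUBIC)
cv2.imwrite('pics/z1.png',a)
b=cv2.resize(t[150:260,285:395],(480,480),interpolation=cv2.INTER_CUBIC)
c=cv2.resize(t[185:245,140:220],(640,480),interpolation=cv2.INTER_CUBIC)
e=cv2.resize(s[95:185,250:320],(373,480),interpolation=cv2.INTER_CUBIC)
cv2.imwrite('pics/z2.png',b)
cv2.imwrite('pics/z3.png',cv2.resize(np.hstack([c,e]),(790,375)))
```

```text
(no output)
```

View pics/z1.png

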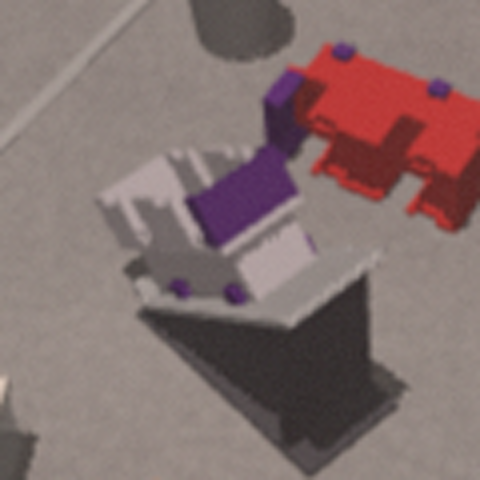

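View pics/z2.png

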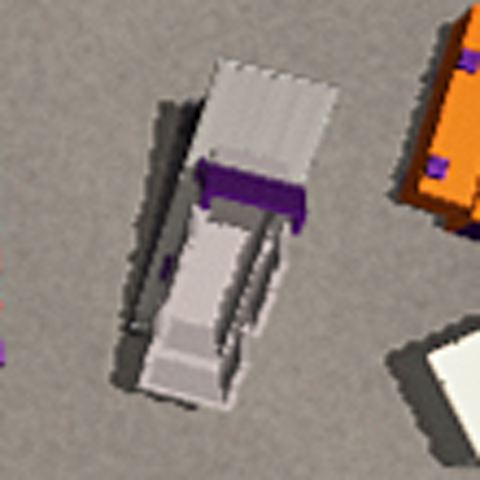

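View pics/z3.png

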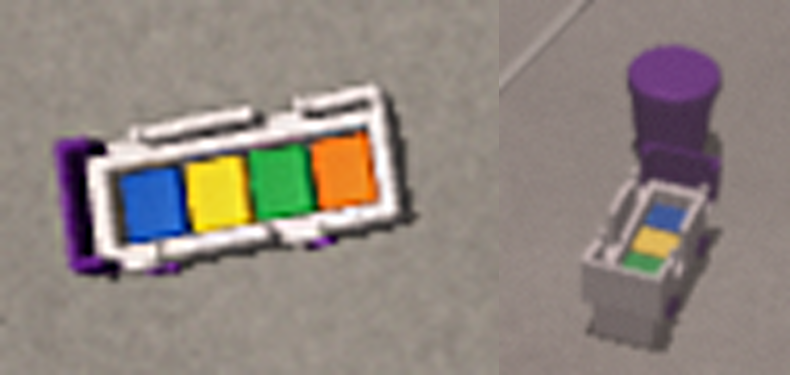

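```bash
cat >> h.py <<'E'
import pickle
from scipy.optimize import least_squares
from scipy.spatial.transform import Rotation as Rot
def pose(p,tilt): # x,y,z,yaw ; tilt: +x end up by tilt
    R=Rot.from_euler('z',p[3])*Rot.from_euler('y',-tilt); return R.as_matrix(),np.array(p[:3])
def fit(obs,p0,tilt,fixz=None):
    # obs list of (cam d, local pt, pixel)
    def res(p):
        if fixz is not None: p=[p[0],p[1],fixz,p[2]]
        R,t=pose(p,tilt)
        return np.concatenate([(proj(d,R@np.array(l)+t)[0]-px) for d,l,px in obs])
    r=least_squares(res,p0,loss='soft_l1'); return r.x,res(r.x).reshape(-1,2)
E
python3 - <<'E'
from h import *
D={n:eyes.get_image(n) for n in ['scene','top']}
pickle.dump(D,open('D0.pkl','wb'))
s,t=D['scene'],D['top']
o=[(t,[-.075,-.03,.074],[200.9,199.1]),(t,[-.075,.03,.074],[204.4,219]),(t,[.075,-.03,.074],[149.6,208.2]),(t,[.075,.03,.074],[152.5,228.3])]
p=atz(t,[178,214],.074)
# try both y signs
for sg in (1,-1):
  oo=[(d,[a,sg*b,c],px) for d,(a,b,c),px in o]
  x,r=fit(oo,[p[0],p[1],1.75],0,0.);print('base top',sg,x,r.round(1).tolist())
  q=[(s,[-.075,.03,.074],[270,156.3]),(s,[-.075,-.03,.074],[289.7,159.5]),(s,[.075,.03,.074],[283.9,130.6]),(s,[.075,-.03,.074],[302.9,132.3])]
  q=[(d,[a,sg*b,c],px) for d,(a,b,c),px in q]
  x,r=fit(q,[p[0],p[1],1.75],0,0.);print('base scene',x,r.round(1).tolist())
# tote: z1 factor 4 offset(150,180); z2 factor 4.364 offset (285,150)
Z1=lambda a,b:[150+a/4,180+b/4]
Z2=lambda a,b:[285+a/4.364,150+b/4.364]
for P in ([.075,.03,.074],[.075,-.03,.074]):pass
o=[(t,[.075,.03,.074],Z2(200,160)),(t,[.075,-.03,.074],Z2(304,185)),(t,[-.067,.023,0],Z2(140,385)) ,
   (s,[.075,.03,.074],Z1(190,200)),(s,[.075,-.03,.074],Z1(285,148)),(s,[.075,.03,.036],Z1(215,245)),(s,[.075,-.03,.036],Z1(300,195)),(s,[-.075,.03,.074],Z1(97,200)),(s,[-.075,-.03,.074],Z1(165,155))]
g=atz(t,[336,205],.1)
x,r=fit(o[:2]+o[3:],[g[0],g[1],.08,-.23],np.radians(40));print('tote',x,r.round(1).tolist())
for n in ('mug','tumbler','snack_cup','acrylic_box'):pass
print('mug',atz(t,[247,132],.088)[:2],'tumb',atz(t,[253,265],.085)[:2],'cup',atz(t,[121,237],.079)[:2],'box',atz(t,[403,238],.08)[:2],'red',atz(t,[271,207],.07)[:2],'orange',atz(t,[400,178],.07)[:2])
o=ctrl.get_obs();print(Rot.from_rotvec(o['tool_rot']).as_matrix().round(3),o['t'])
E
```

```text
base top 1 [0.5393756  0.22531076 1.7339417 ] [[0.4, -0.5], [0.1, 0.3], [-0.2, -0.2], [-0.4, 0.5]]
base scene [0.53959025 0.23537053 1.75944411] [[0.1, 0.5], [-0.3, 1.6], [0.5, -2.6], [-0.4, -0.6]]
base top -1 [0.56507471 0.22610988 1.42512929] [[0.2, 19.3], [-0.1, -21.4], [-0.5, 3.4], [0.3, -37.3]]
base scene [0.53942813 0.23503331 2.49090459] [[36.6, -0.3], [-1.2, 1.6], [1.2, -2.6], [-34.9, 0.1]]
tote [ 0.57344591 -0.22265236  0.06240386 -0.2165745 ] [[0.2, 0.7], [-0.5, -0.5], [25.7, -9.1], [-16.9, 18.7], [27.5, -6.8], [-12.3, 20.7], [19.5, -6.8], [-15.2, 17.8]]
mug [0.77075641 0.02342962] tumb [0.39371272 0.01088642] cup [0.47554716 0.38005916] box [ 0.46077453 -0.40080174] red [ 0.55401199 -0.04151739] orange [ 0.63056274 -0.40921088]
[[-0.898  0.     0.44 ]
 [-0.44  -0.    -0.898]
 [-0.    -1.     0.   ]] 1.9
```

Run:
```python
from h import *
D=pickle.load(open('D0.pkl','rb'))
s,t=D['scene'],D['top']
Z1=lambda a,b:[150+a/4,180+b/4]
Z2=lambda a,b:[285+a/4.364,150+b/4.364]
o=[(t,[.075,.03,.074],Z2(200,160)),(t,[.075,-.03,.074],Z2(304,185)),
   (s,[.075,-.03,.074],Z1(190,200)),(s,[.075,.03,.074],Z1(280,146)),(s,[.075,-.03,.036],Z1(215,245)),(s,[.075,.03,.036],Z1(298,195)),(s,[-.075,-.03,.074],Z1(97,200)),(s,[-.075,.03,.074],Z1(165,155))]
g=atz(t,[336,205],.1)
x,r=fit(o,[g[0],g[1],.08,-.23],np.radians(40));print('tote',x,r.round(1).tolist())
R,T=pose(x,np.radians(40));print('grip',R@[0,0,.055]+T, R[:,1])
import cv2
for d,f,oo,sc in ((s,'z1b.png',(150,180),4),(t,'z2b.png',(285,150),4.364)):
    im=cv2.imread('pics/'+('z1.png' if d is s else 'z2.png'))
    for box in ((.075,.03,.036,.074),(.067,.023,0,.036)):
        c=[[sx*box[0],sy*box[1],z] for z in box[2:] for sx,sy in ((1,1),(1,-1),(-1,-1),(-1,1))]
        q=((proj(d,np.array(c)@R.T+T)-oo)*sc).astype(int)
        for i in range(4):
            for a,b in ((i,(i+1)%4),(4+i,4+(i+1)%4),(i,i+4)):cv2.line(im,q[a].tolist(),q[b].tolist(),(0,255,0),1)
    cv2.imwrite('pics/'+f,im)
a=cv2.imread('pics/z1b.png');b=cv2.imread('pics/z2b.png');cv2.imwrite('pics/zz.png',cv2.resize(np.hstack([a,b]),(800,400)))
```

```text
tote [ 0.56259763 -0.22205787  0.0754977  -0.26653583] [[1.3, 3.4], [0.8, 3.4], [1.9, -0.3], [-0.6, -0.8], [3.7, 2.7], [2.6, 0.8], [-0.9, -0.1], [0.7, -1.4]]
grip [ 0.52849266 -0.21274612  0.11763015] [0.26339117 0.96468912 0.        ]
```

View pics/zz.png

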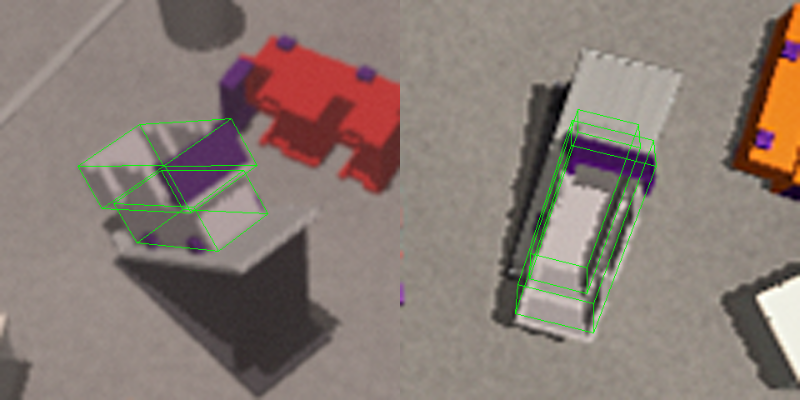

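```bash
cat > ov.py <<'E'
from h import *
def overlay(d,im,oo,sc,R,T,col=(0,255,0)):
    for box in ((.075,.03,.036,.074),(.067,.023,0,.036)):
        c=[[sx*box[0],sy*box[1],z] for z in box[2:] for sx,sy in ((1,1),(1,-1),(-1,-1),(-1,1))]
        q=((proj(d,np.array(c)@R.T+T)-oo)*sc).astype(int)
        for i in range(4):
            for a,b in ((i,(i+1)%4),(4+i,4+(i+1)%4),(i,i+4)):cv2.line(im,q[a].tolist(),q[b].tolist(),col,1)
E
python3 - <<'E'
from ov import *
D=pickle.load(open('D0.pkl','rb'))
s,t=D['scene'],D['top']
Z1=lambda a,b:[150+a/4,180+b/4]
Z2=lambda a,b:[285+a/4.364,150+b/4.364]
o=[(t,[.075,.03,.036],Z2(202,160)),(t,[.075,-.03,.036],Z2(306,187)),(t,[-.067,-.023,0],Z2(228,408)),
(t,[-.075,.03,.074],Z2(140,385)),(t,[-.075,-.03,.074],Z2(228,408)),
   (s,[.075,-.03,.074],Z1(190,200)),(s,[.075,.03,.074],Z1(280,146)),(s,[.075,-.03,.036],Z1(215,245)),(s,[.075,.03,.036],Z1(298,195)),(s,[-.075,-.03,.074],Z1(97,200)),(s,[-.075,.03,.074],Z1(165,155))]
g=atz(t,[336,205],.1)
o=o[:2]+o[3:]
x,r=fit(o,[g[0],g[1],.08,-.23],np.radians(40));print('tote',x,r.round(1).tolist())
R,T=pose(x,np.radians(40));print('grip',R@[0,0,.055]+T, R[:,1])
for d,f,oo,sc in ((s,'z1b.png',(150,180),4),(t,'z2b.png',(285,150),4.364)):
    im=cv2.imread('pics/'+('z1.png' if d is s else 'z2.png'))
    overlay(d,im,oo,sc,R,T)
    cv2.imwrite('pics/'+f,im)
a=cv2.imread('pics/z1b.png');b=cv2.imread('pics/z2b.png');cv2.imwrite('pics/zz2.png',cv2.resize(np.hstack([a,b]),(800,400)))
E
```

```text
tote [ 0.55608697 -0.22123738  0.0699324  -0.28179404] [[0.6, -0.8], [-0.8, -1.2], [-1.3, 0.1], [-0.1, 0.6], [-0.2, -0.1], [-2.5, -0.3], [1.4, 2.8], [0.5, 1.3], [-2.1, -0.3], [-0.4, -1.4]]
grip [ 0.52212805 -0.21140636  0.11206484] [0.27807937 0.9605581  0.        ]
```

View pics/zz2.png

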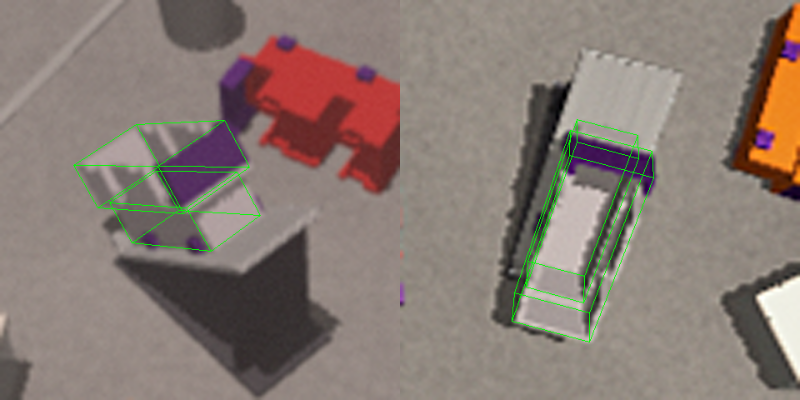

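>>> play_rows([
  {"z": 3,"turn": 6.9},
  {"z": 3,"turn": 6.9},
  {"x": 1.2,"y": 1.9,"z": 3,"turn": 6.9},
  {"x": 1.2,"y": 1.9,"z": 3,"turn": 6.9},
  {"x": 1.2,"y": 1.9,"z": 1,"turn": 6.9},
  {"x": 1.2,"y": 1.9,"turn": 6.9},
  {"x": 1.2,"y": 1.9,"turn": 6.9},
  {"x": 1.2,"y": 1.9,"turn": 6.9},
])

```text
invalid input
```

>>> play_rows([
  {"x": 1.4,"y": 2,"turn": 6.9},
  {"x": 1.4,"y": 2,"turn": 6.9},
  {"x": 1.4,"y": 2,"turn": 6.9},
  {"x": 1.4,"y": 2,"turn": 6.9},
  {"x": 1.4,"y": 2,"turn": 6.9},
  {"x": 1.4,"y": 2,"turn": 6.9},
  {"x": 1.4,"y": 2,"turn": 6.9},
  {"x": 1.4,"y": 2,"turn": 6.9},
])

```text
invalid input
```

>>> play_rows([
  {"x": 1.4,"y": 1.9,"turn": 6.9},
  {"x": 1.4,"y": 1.9,"turn": 6.9},
  {"x": 1.2,"y": 1.2,"turn": 6.9},
  {"x": 1.2,"y": 1.2,"turn": 6.9},
  {},
])

```text
invalid input
```

Run:
```python
from h import *
d=snap('wrist','w1.png');pickle.dump(d,open('w1.pkl','wb'))
o=ctrl.get_obs();print(Rot.from_rotvec(o['tool_rot']).as_matrix().round(3),o)
```

```text
[[-0.898 -0.     0.44 ]
 [-0.44  -0.    -0.898]
 [ 0.    -1.    -0.   ]] {'t': 1.95, 'q': array([-1.23397988e+00,  5.27048960e-02,  1.61287292e+00, -3.03751831e-05,
        1.47601342e+00, -1.18979459e-01]), 'dq': array([-0.00088701, -0.00100422, -0.00040109, -0.00250667,  0.00064538,
        0.000789  ]), 'effort': array([-1.04816976e-03, -3.93670177e+01, -3.70450544e+01, -1.89918101e-04,
        5.69180938e-04,  2.81801675e-07]), 'tool_pos': array([ 0.2751099 , -0.56118138,  0.19261673]), 'tool_rot': array([-0.45652527,  1.96825146, -1.96826095]), 'contact_force': array([ 0.88327168, -0.98191111, -0.42231154]), 'wrist_torque': array([ 0.01420998, -0.01725232,  0.0467123 ]), 'opening': 0.08553311663170585}
```

View pics/w1.png

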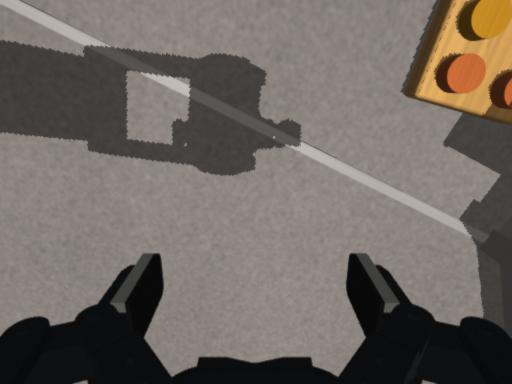

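>>> play_rows([
  {"x": 0,"y": 0,"z": 3,"turn": 6.9,"jaw": 8.5},
  {"x": 0,"y": 0,"z": 3,"turn": 6.9,"jaw": 8.5},
  {"x": 1.2,"y": 1.9,"z": 3,"turn": 6.9,"jaw": 8.5},
  {"x": 1.2,"y": 1.9,"z": 3,"turn": 6.9,"jaw": 8.5},
  {"x": 1.2,"y": 1.9,"z": 1,"turn": 6.9,"jaw": 8.5},
  {"x": 1.2,"y": 1.9,"z": 0,"turn": 6.9,"jaw": 8.5},
  {"x": 1.2,"y": 1.9,"z": 0,"turn": 6.9,"jaw": 8.5},
  {"x": 1.2,"y": 1.9,"z": 0,"turn": 6.9,"jaw": 8.5},
])

```text
t: 2.62
tool_pos: [0.3476, -0.4464, 0.3233]
tool_rot: [-1.137, 1.315, -1.317]
contact_force: [0.2, 0.5, -0.7]
opening: 0.0849
```

All keys are required. Continuing.

>>> play_rows([
  {"x": 1.4,"y": 2,"z": 0,"turn": 6.9,"jaw": 8.5},
  {"x": 1.4,"y": 2,"z": 0,"turn": 6.9,"jaw": 8.5},
  {"x": 1.4,"y": 2,"z": 0,"turn": 6.9,"jaw": 8.5},
  {"x": 1.4,"y": 2,"z": 0,"turn": 6.9,"jaw": 8.5},
  {"x": 1.4,"y": 2,"z": 0,"turn": 6.9,"jaw": 8.5},
  {"x": 1.4,"y": 2,"z": 0,"turn": 6.9,"jaw": 8.5},
  {"x": 1.4,"y": 2,"z": 0,"turn": 6.9,"jaw": 8.5},
  {"x": 1.4,"y": 2,"z": 0,"turn": 6.9,"jaw": 8.5},
])

```text
t: 3.28
tool_pos: [0.4597, -0.2861, 0.3227]
tool_rot: [-1.489, 0.589, -0.589]
contact_force: [0.5, -0.4, 0.1]
opening: 0.0849
```

>>> play_rows([
  {"x": 1.4,"y": 1.9,"z": 0,"turn": 6.9,"jaw": 8.5},
  {"x": 1.4,"y": 1.9,"z": 0,"turn": 6.9,"jaw": 8.5},
  {"x": 1.4,"y": 1.9,"z": 0,"turn": 6.9,"jaw": 8.5},
  {"x": 1.2,"y": 1.5,"z": 0,"turn": 6.9,"jaw": 8.5},
  {"x": 0,"y": 0,"z": 0,"turn": 0,"jaw": 8.5},
  {"x": 0,"y": 0,"z": 0,"turn": 0,"jaw": 8.5},
])

```text
t: 3.78
tool_pos: [0.5133, -0.2147, 0.3225]
tool_rot: [-1.56, 0.218, -0.217]
contact_force: [1.2, -0.4, 0.3]
opening: 0.0853
```

Run:
```python
from h import *
d=snap('wrist','w1.png');pickle.dump(d,open('w1.pkl','wb'))
o=ctrl.get_obs();print(Rot.from_rotvec(o['tool_rot']).as_matrix().round(3),o['tool_pos'],o['q'])
```

```text
[[ 0.961 -0.     0.275]
 [-0.275 -0.     0.961]
 [-0.    -1.    -0.001]] [ 0.51299832 -0.2153008   0.32259507] [-5.30821848e-01 -1.54646221e-01  1.59979782e+00 -5.45190756e-04
  1.69646150e+00 -1.82308763e+00]
```

View pics/w1.png

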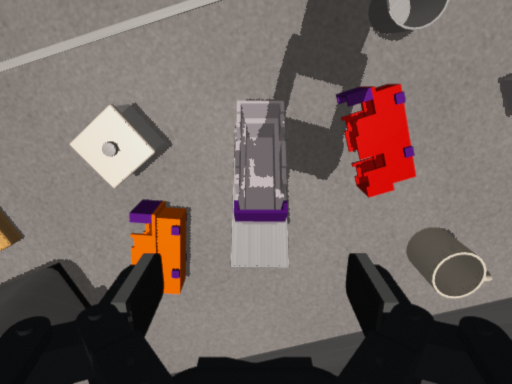

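Run:
```python
from ov import *
d=pickle.load(open('w1.pkl','rb'))
x0=[.55608697,-.22123738,.0699324,-.28179404];ti=np.radians(40)
print(d['cam_to_world'].round(3))
im=cv2.imread('pics/w1.png')
crop=cv2.resize(im[80:280,200:330],(520,800),interpolation=cv2.INTER_CUBIC)[:600]
crop=cv2.resize(im[85:235,200:330],(520,600),interpolation=cv2.INTER_CUBIC)
R,T=pose(x0,ti);overlay(d,crop,(200,85),4,R,T)
cv2.imwrite('pics/w1z.png',crop)
crop=cv2.resize(im[85:235,200:330],(520,600),interpolation=cv2.INTER_CUBIC)
cv2.imwrite('pics/w1y.png',crop)
```

```text
[[ 0.273 -0.912 -0.305  0.435]
 [ 0.962  0.259  0.085 -0.191]
 [ 0.002 -0.317  0.949  0.503]
 [ 0.     0.     0.     1.   ]]
```

View pics/w1z.png

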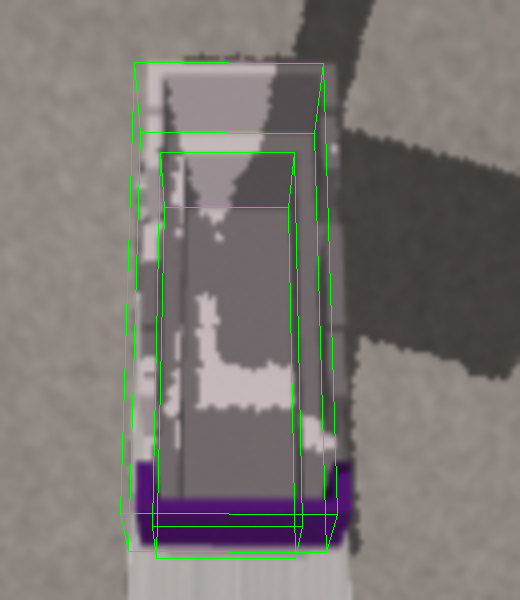

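View pics/w1y.png

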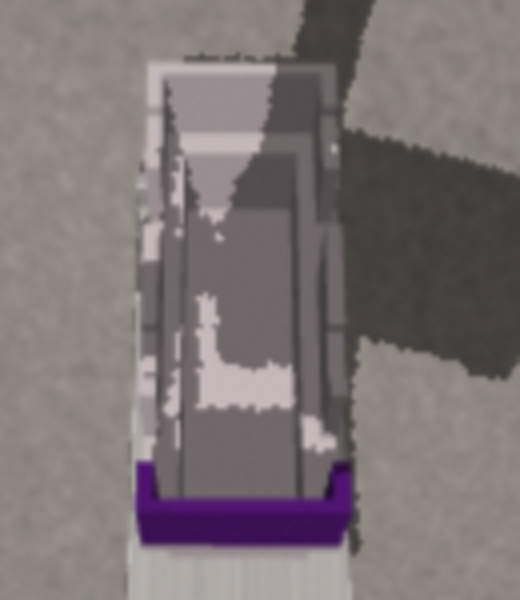

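Run:
```python
from ov import *
D=pickle.load(open('D0.pkl','rb'))
s,t=D['scene'],D['top'];d=pickle.load(open('w1.pkl','rb'))
Z1=lambda a,b:[150+a/4,180+b/4]
Z2=lambda a,b:[285+a/4.364,150+b/4.364]
W=lambda a,b:[200+a/4,85+b/4]
ow=[(d,[-.075,-.03,.074],W(148,62)),(d,[-.075,.03,.074],W(337,62)),(d,[.075,-.03,.036],W(142,546)),(d,[.075,.03,.036],W(345,546)),(d,[.075,-.03,.074],W(137,513)),(d,[.075,.03,.074],W(353,513))]
o=[(t,[.075,.03,.036],Z2(202,160)),(t,[.075,-.03,.036],Z2(306,187)),
(t,[-.075,.03,.074],Z2(140,385)),(t,[-.075,-.03,.074],Z2(228,408)),
   (s,[.075,-.03,.074],Z1(190,200)),(s,[.075,.03,.074],Z1(280,146)),(s,[.075,-.03,.036],Z1(215,245)),(s,[.075,.03,.036],Z1(298,195)),(s,[-.075,-.03,.074],Z1(97,200)),(s,[-.075,.03,.074],Z1(165,155))]
x0=[.55608697,-.22123738,.0699324,-.28179404]
for oo in (ow,o,ow+o):
    x,r=fit(oo,x0,np.radians(40));R,T=pose(x,np.radians(40));print('tote',x.round(4),r.round(1).tolist(),'grip',R@[0,0,.055]+T)
    print(np.degrees(x[3]))
```

```text
tote [ 0.5569 -0.2167  0.0688 -0.2789] [[0.0, -0.1], [-0.2, 0.0], [0.5, 0.7], [-0.9, 0.8], [-0.0, -0.6], [0.3, -0.5]] grip [ 0.52290766 -0.20699308  0.11093445]
-15.97981095805432
tote [ 0.5561 -0.2212  0.0699 -0.2818] [[0.6, -0.8], [-0.8, -1.2], [-1.3, 0.1], [-0.1, 0.6], [-0.2, -0.1], [-2.5, -0.3], [1.4, 2.8], [0.5, 1.3], [-2.1, -0.3], [-0.4, -1.4]] grip [ 0.52212805 -0.21140636  0.11206484]
-16.14561411831963
tote [ 0.5567 -0.2173  0.0684 -0.2786] [[-0.4, -0.1], [-0.7, -0.0], [-0.0, 0.6], [-1.4, 0.6], [-0.5, -0.8], [-0.3, -0.7], [-1.0, -0.9], [-2.5, -1.3], [-2.7, 0.0], [-1.6, 0.4], [1.1, -0.7], [-1.4, -0.9], [2.7, 2.2], [1.7, 0.7], [-0.9, -0.8], [0.6, -1.8]] grip [ 0.52272859 -0.20759476  0.11050479]
-15.96212008863795
```

>>> play_rows([
  {"x": 0.5,"y": 0.3,"z": -2.5,"turn": 0,"jaw": 8.5},
  {"x": 0.5,"y": 0.4,"z": -3,"turn": 0,"jaw": 8.5},
  {"x": 0,"y": 0,"z": -3,"turn": 0,"jaw": 8.5},
  {"x": 0,"y": 0,"z": -3,"turn": 0,"jaw": 8.5},
  {"x": 0,"y": 0,"z": -2.5,"turn": 0,"jaw": 8.5},
  {"x": 0,"y": 0,"z": -0.5,"turn": 0,"jaw": 8.5},
  {"x": 0,"y": 0,"z": 0,"turn": 0,"jaw": 8.5},
])

```text
t: 4.42
tool_pos: [0.5212, -0.2083, 0.1752]
tool_rot: [-1.558, 0.223, -0.216]
contact_force: [0.0, 0.4, 0.2]
opening: 0.0851
```

Run:
```python
from h import *
d=snap('wrist','w2.png');snap('scene','s2.png')
o=ctrl.get_obs();print(o['tool_pos'],o['contact_force'])
```

```text
[ 0.52359655 -0.20922855  0.17942597] [ 0.4226539  -0.25973383 -0.36549693]
```

View pics/w2.png

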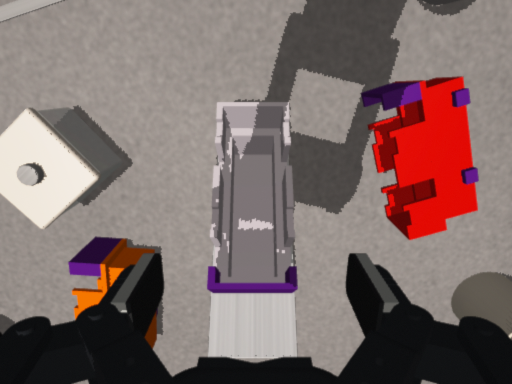

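>>> play_rows([
  {"x": 0,"y": 0,"z": -2,"turn": 0,"jaw": 8.5},
  {"x": 0,"y": 0,"z": -2,"turn": 0,"jaw": 8.5},
  {"x": 0,"y": 0,"z": -2,"turn": 0,"jaw": 8.5},
  {"x": 0,"y": 0,"z": -1.5,"turn": 0,"jaw": 8.5},
  {"x": 0,"y": 0,"z": -0.7,"turn": 0,"jaw": 8.5},
  {"x": 0,"y": 0,"z": 0,"turn": 0,"jaw": 8.5},
])

```text
t: 5.02
tool_pos: [0.5232, -0.2085, 0.0958]
tool_rot: [-1.56, 0.218, -0.218]
contact_force: [-0.4, 0.4, 0.3]
opening: 0.0851
```

Run:
```python
from h import *
d=snap('wrist','w3.png');d=snap('scene','s3.png')
im=cv2.imread('pics/s3.png');cv2.imwrite('pics/s3z.png',cv2.resize(im[120:300,130:310],(600,600)))
o=ctrl.get_obs();print(o['tool_pos'],o['contact_force'])
```

```text
[ 0.52431363 -0.20896977  0.0977347 ] [-0.53226372 -0.25938433  0.07752533]
```

View pics/w3.png

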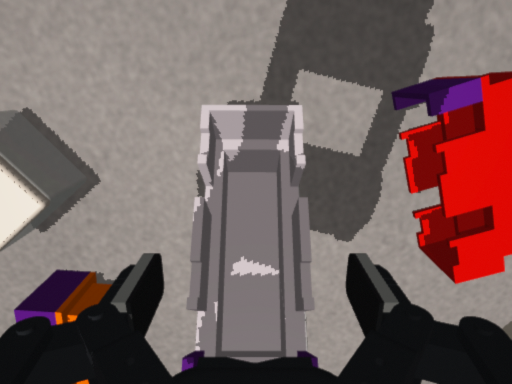

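View pics/s3z.png

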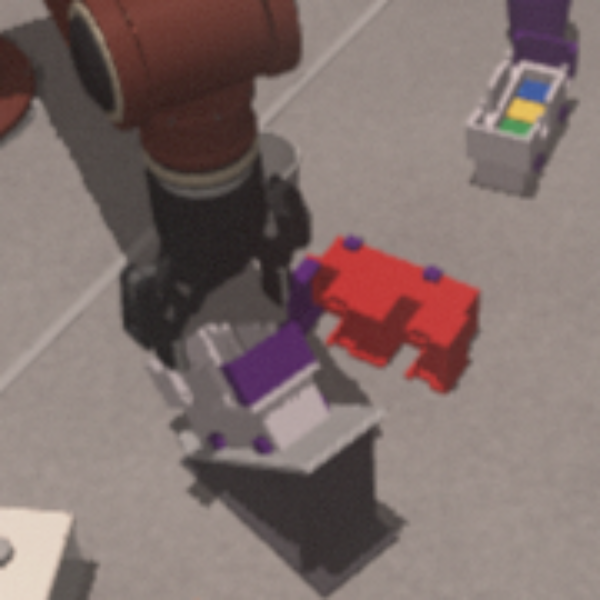

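>>> play_rows([
  {"x": 0,"y": 0,"z": 0,"turn": 0,"jaw": 6.5},
  {"x": 0,"y": 0,"z": 0,"turn": 0,"jaw": 6.0},
  {"x": 0,"y": 0,"z": 0,"turn": 0,"jaw": 5.5},
  {"x": 0,"y": 0,"z": 0,"turn": 0,"jaw": 5.5},
  {"x": 0,"y": 0,"z": 0,"turn": 0,"jaw": 5.5},
], squeeze=30)

```text
t: 5.53
tool_pos: [0.5233, -0.2083, 0.096]
tool_rot: [-1.56, 0.217, -0.218]
contact_force: [-0.5, -0.3, 0.5]
opening: 0.0552
```

Run:
```python
from h import *
d=snap('wrist','w4.png');d=snap('scene','s4.png')
im=cv2.imread('pics/s4.png');a=cv2.resize(im[180:280,160:260],(500,500));b=cv2.imread('pics/w4.png')[130:]
cv2.imwrite('pics/s4z.png',a)
o=ctrl.get_obs();print(o['tool_pos'],o['contact_force'],o['opening'])
```

```text
[ 0.52314124 -0.20815613  0.09571498] [0.03377524 0.09353429 0.35847754] 0.054921101702291544
```

View pics/w4.png

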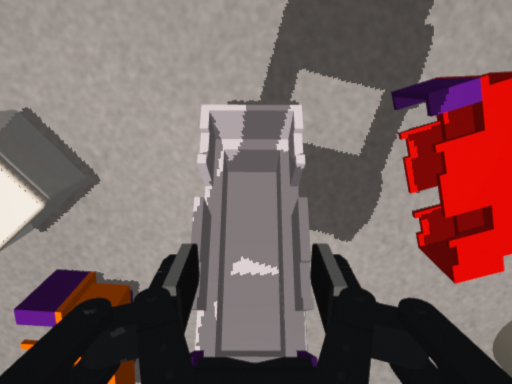

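View pics/s4z.png

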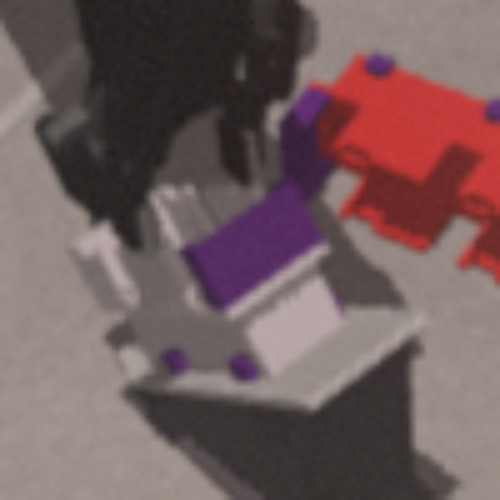

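>>> play_rows([
  {"x": 0,"y": 0,"z": 0,"turn": 0,"jaw": 4},
  {"x": 0,"y": 0,"z": 0,"turn": 0,"jaw": 4},
  {"x": 0,"y": 0,"z": 0,"turn": 0,"jaw": 4},
], squeeze=30)

```text
t: 5.88
tool_pos: [0.5239, -0.2075, 0.0968]
tool_rot: [-1.558, 0.216, -0.219]
contact_force: [-0.2, 3.2, 4.6]
opening: 0.0399
```

Run:
```python
from h import *
d=snap('wrist','w5.png');d=snap('scene','s5.png')
im=cv2.imread('pics/s5.png');a=cv2.resize(im[180:280,160:260],(500,500))
cv2.imwrite('pics/s5z.png',a)
o=ctrl.get_obs();print(o['tool_pos'],o['contact_force'],o['opening'])
```

```text
[ 0.52387091 -0.20752451  0.09685462] [-1.12357971  3.41829763  5.21871185] 0.04000493046140749
```

View pics/w5.png

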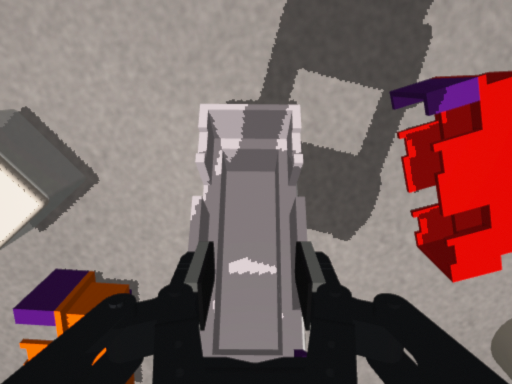

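View pics/s5z.png

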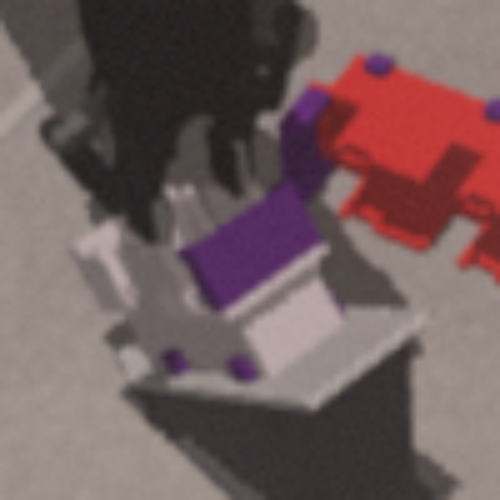

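Run:
```python
from h import *
w=eyes.get_image('wrist');s=eyes.get_image('scene');o=ctrl.get_obs()
p=o['tool_pos'];R=Rot.from_rotvec(o['tool_rot']).as_matrix()
print(w['cam_to_world'].round(3),p)
for h in (0,.02,.04,.06):
  for j in (-.02,.02,0):
    P=p-R[:,1]*h+R[:,2]*j; print(h,j,proj(w,P)[0].round(),proj(s,P)[0].round(1), ((proj(s,P)[0]-[160,180])*5).round())
t,_=0,0
x=[.5567,-.2173,.0684,-.2786];Rt,T=pose(x,np.radians(40))
for l in ([0,.03,.074],[0,-.03,.074],[.075,-.03,.074],[-.075,-.03,.074]):
    P=Rt@l+T;print(l,P.round(3),proj(w,P)[0].round(),((proj(s,P)[0]-[160,180])*5).round())
```

```text
[[ 0.273 -0.912 -0.307  0.445]
 [ 0.962  0.26   0.083 -0.184]
 [ 0.004 -0.318  0.948  0.278]
 [ 0.     0.     0.     1.   ]] [ 0.52384676 -0.20748681  0.09680953]
0 -0.02 [219. 225.] [193.2 237.5] [166. 288.]
0 0.02 [284. 225.] [205.8 228.8] [229. 244.]
0 0 [251. 225.] [199.6 233.1] [198. 265.]
0.02 -0.02 [215. 240.] [192.4 232.2] [162. 261.]
0.02 0.02 [287. 240.] [205.2 223.5] [226. 217.]
0.02 0 [251. 240.] [198.9 227.8] [194. 239.]
0.04 -0.02 [211. 259.] [191.6 226.8] [158. 234.]
0.04 0.02 [291. 259.] [204.5 218. ] [223. 190.]
0.04 0 [251. 259.] [198.1 222.4] [191. 212.]
0.06 -0.02 [205. 282.] [190.7 221.2] [154. 206.]
0.06 0.02 [296. 282.] [203.9 212.5] [219. 162.]
0.06 0 [250. 282.] [197.3 216.8] [187. 184.]
[0, 0.03, 0.074] [ 0.519 -0.175  0.125] [308. 225.] [223. 181.]
[0, -0.03, 0.074] [ 0.503 -0.233  0.125] [192. 225.] [126. 246.]
[0.075, -0.03, 0.074] [ 0.558 -0.249  0.173] [180. 393.] [193. 246.]
[-0.075, -0.03, 0.074] [ 0.447 -0.217  0.077] [201. 104.] [ 67. 246.]
```

>>> play_rows([
  {"x": 0,"y": 0,"z": 1.5,"turn": 0,"jaw": 4},
  {"x": 0,"y": 0,"z": 0,"turn": 0,"jaw": 8.5},
  {"x": 0,"y": 0,"z": 0,"turn": 0,"jaw": 8.5},
  {"x": 0,"y": 0,"z": 0,"turn": 0,"jaw": 8.5},
  {"x": 0,"y": 0,"z": 0,"turn": 0,"jaw": 8.5},
])

```text
t: 6.5
tool_pos: [0.5226, -0.208, 0.1097]
tool_rot: [-1.559, 0.219, -0.217]
contact_force: [-0.2, 0.0, 0.4]
opening: 0.0845
```

Run:
```python
from h import *
d=snap('wrist','w6.png')
o=ctrl.get_obs();print(o['tool_pos'],o['contact_force'],o['opening'])
```

```text
[ 0.52258977 -0.20796838  0.1096537 ] [-0.50194878 -0.39371875  0.28540537] 0.08475500982726429
```

View pics/w6.png

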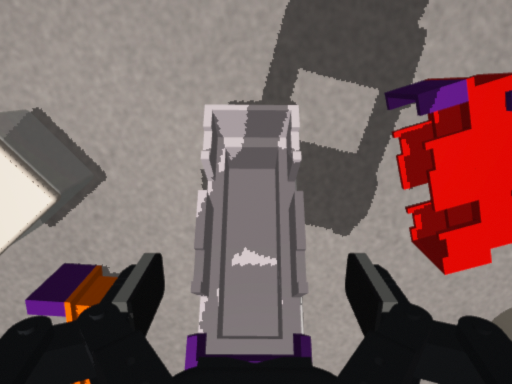

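>>> play_rows([
  {"x": 0,"y": 0,"z": -1.5,"turn": 0,"jaw": 8.5},
  {"x": 0,"y": 0,"z": -1.5,"turn": 0,"jaw": 8.5},
  {"x": 0,"y": 0,"z": 0,"turn": 0,"jaw": 8.5},
])

```text
t: 6.8
tool_pos: [0.5206, -0.2069, 0.0767]
tool_rot: [-1.557, 0.223, -0.213]
contact_force: [-0.8, 0.4, -1.8]
opening: 0.0846
```

>>> play_rows([
  {"x": 0,"y": 0,"z": -1,"turn": 0,"jaw": 8.5},
  {"x": 0,"y": 0,"z": -0.5,"turn": 0,"jaw": 8.5},
  {"x": 0,"y": 0,"z": 0,"turn": 0,"jaw": 8.5},
])

```text
t: 7.05
tool_pos: [0.5224, -0.2078, 0.0643]
tool_rot: [-1.559, 0.219, -0.216]
contact_force: [-0.2, 0.4, -0.9]
opening: 0.0852
```

Run:
```python
from h import *
d=snap('wrist','w7.png');d=snap('scene','s7.png')
im=cv2.imread('pics/s7.png');a=cv2.resize(im[180:280,160:260],(500,500))
cv2.imwrite('pics/s7z.png',a)
o=ctrl.get_obs();print(o['tool_pos'],o['contact_force'],o['opening'])
```

```text
[ 0.52319762 -0.20822158  0.06570941] [-0.4795784  -0.24609692  0.82740189] 0.08491396593325024
```

View pics/w7.png

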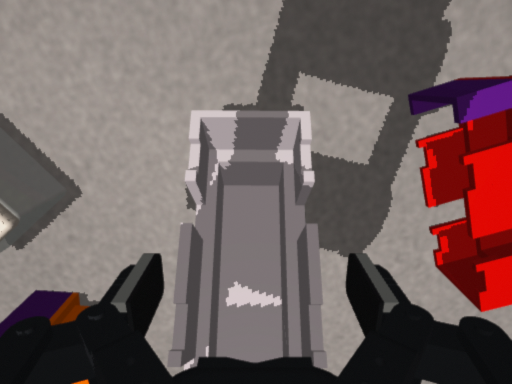

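View pics/s7z.png

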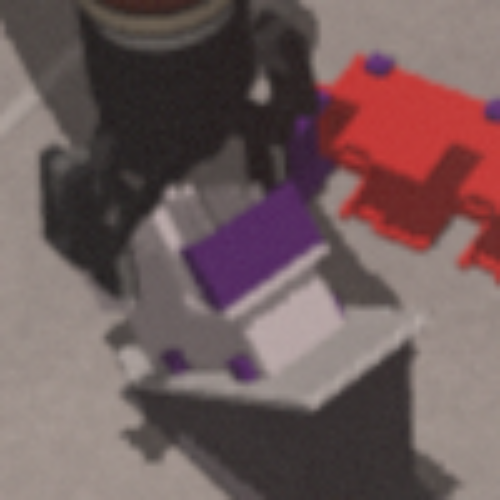

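>>> play_rows([
  {"x": 0,"y": 0,"z": -0.5,"turn": 0,"jaw": 8.5},
  {"x": 0,"y": 0,"z": -0.4,"turn": 0,"jaw": 8.5},
  {"x": 0,"y": 0,"z": 0,"turn": 0,"jaw": 8.5},
])

```text
t: 7.4
tool_pos: [0.5226, -0.2079, 0.0558]
tool_rot: [-1.559, 0.219, -0.217]
contact_force: [-0.0, -0.4, 0.1]
opening: 0.0853
```

>>> play_rows([
  {"x": 0,"y": 0,"z": -0.4,"turn": 0,"jaw": 8.5},
  {"x": 0,"y": 0,"z": 0,"turn": 0,"jaw": 8.5},
])

```text
t: 7.57
tool_pos: [0.5227, -0.208, 0.0519]
tool_rot: [-1.559, 0.218, -0.217]
contact_force: [-0.3, 0.8, -0.2]
opening: 0.0848
```

Run:
```python
from h import *
d=snap('wrist','w8.png');d=snap('scene','s8.png')
im=cv2.imread('pics/s8.png');a=cv2.resize(im[180:280,160:260],(500,500))
cv2.imwrite('pics/s8z.png',a)
o=ctrl.get_obs();print(o['tool_pos'],o['contact_force'],o['opening'])
```

```text
[ 0.52299252 -0.20811401  0.0523889 ] [ 0.74057678 -0.03113601 -0.44148909] 0.08456312887135449
```

View pics/w8.png

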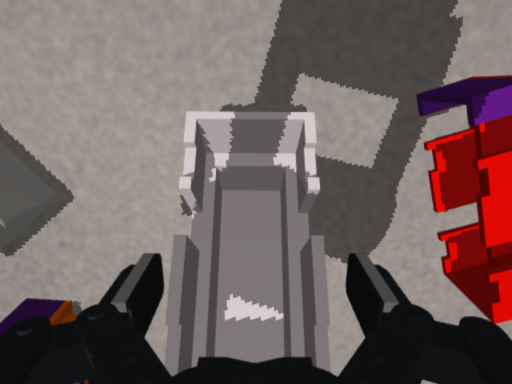

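View pics/s8z.png

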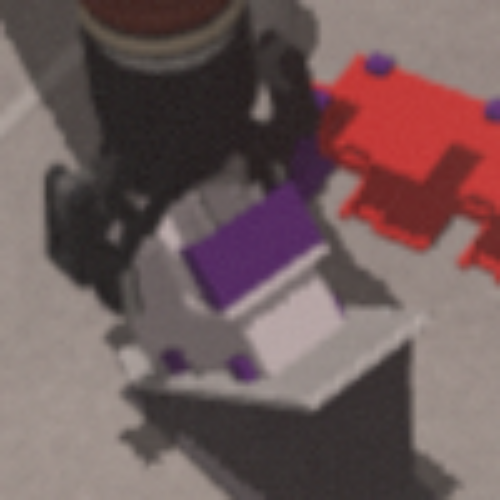

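>>> play_rows([
  {"x": 0,"y": 0,"z": 0,"turn": 0,"jaw": 6.6},
  {"x": 0,"y": 0,"z": 0,"turn": 0,"jaw": 6.0},
  {"x": 0,"y": 0,"z": 0,"turn": 0,"jaw": 5.0},
  {"x": 0,"y": 0,"z": 0,"turn": 0,"jaw": 4},
  {"x": 0,"y": 0,"z": 0,"turn": 0,"jaw": 4},
], squeeze=30)

```text
t: 8.08
tool_pos: [0.5233, -0.2086, 0.0531]
tool_rot: [-1.561, 0.217, -0.218]
contact_force: [-1.1, -0.8, 2.7]
opening: 0.0601
```

>>> play_rows([
  {"x": 0,"y": 0,"z": 0.5,"turn": 0,"jaw": 4},
  {"x": 0,"y": 0,"z": 1,"turn": 0,"jaw": 4},
  {"x": 0,"y": 0,"z": 2,"turn": 0,"jaw": 4},
  {"x": 0,"y": 0,"z": 3,"turn": 0,"jaw": 4},
  {"x": 0,"y": 0,"z": 3,"turn": 0,"jaw": 4},
  {"x": 0,"y": 0,"z": 3,"turn": 0,"jaw": 4},
  {"x": 0,"y": 0,"z": 1.5,"turn": 0,"jaw": 4},
  {"x": 0,"y": 0,"z": 0,"turn": 0,"jaw": 4},
])

```text
t: 8.75
tool_pos: [0.5256, -0.2093, 0.1988]
tool_rot: [-1.563, 0.21, -0.225]
contact_force: [0.6, -0.9, -0.7]
opening: 0.06
```

Run:
```python
from h import *
d=snap('wrist','w9.png');d=snap('scene','s9.png')
im=cv2.imread('pics/s9.png');a=cv2.resize(im[130:280,140:290],(550,550))
cv2.imwrite('pics/s9z.png',a)
o=ctrl.get_obs();print(o['tool_pos'],o['contact_force'],o['opening'])
```

```text
[ 0.52316117 -0.20804826  0.19293805] [-0.68729294 -0.05102735 -2.87141326] 0.05958703637019344
```

View pics/w9.png

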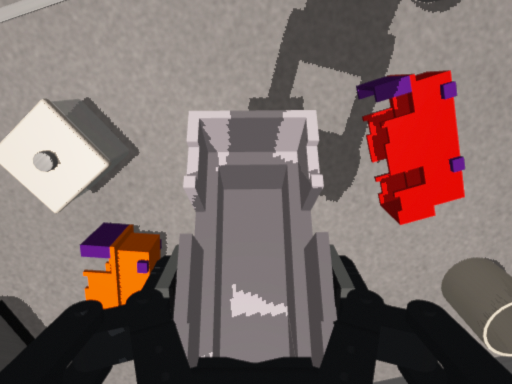

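View pics/s9z.png

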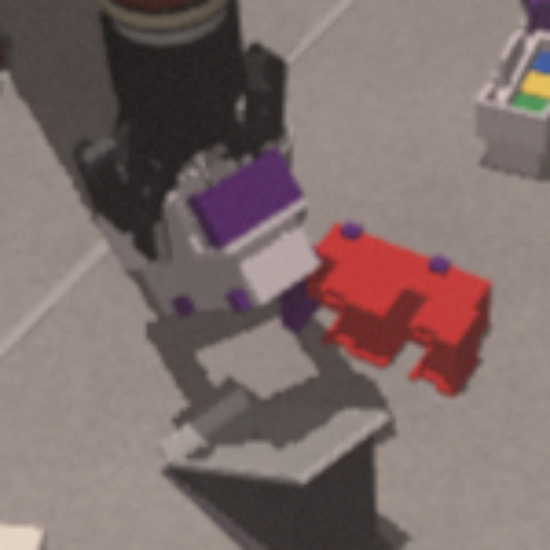

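>>> play_rows([
  {"x": 1,"y": 2,"z": 0,"turn": 0,"jaw": 4},
  {"x": 1.4,"y": 3.3,"z": 0,"turn": -5,"jaw": 4},
  {"x": 1.4,"y": 3.3,"z": 0,"turn": -6,"jaw": 4},
  {"x": 1.4,"y": 3.3,"z": 0,"turn": -6,"jaw": 4},
  {"x": 1.4,"y": 3.3,"z": 0,"turn": -6,"jaw": 4},
  {"x": 1.4,"y": 3.3,"z": 0,"turn": -6,"jaw": 4},
  {"x": 1.4,"y": 3.3,"z": 0,"turn": -6,"jaw": 4},
  {"x": 1.4,"y": 3.3,"z": 0,"turn": -6,"jaw": 4},
])

```text
t: 9.52
tool_pos: [0.6298, 0.0448, 0.1892]
tool_rot: [-1.429, 0.782, -0.774]
contact_force: [-0.2, 0.1, -1.7]
opening: 0.0598
```

>>> play_rows([
  {"x": 1.4,"y": 3.3,"z": 0,"turn": -6,"jaw": 4},
  {"x": 1.4,"y": 3.3,"z": 0,"turn": -6,"jaw": 4},
  {"x": 1.4,"y": 3.3,"z": 0,"turn": -6,"jaw": 4},
  {"x": 1.0,"y": 3.3,"z": 0,"turn": -5,"jaw": 4},
  {"x": 0.5,"y": 3.3,"z": 0,"turn": 0,"jaw": 4},
  {"x": 0,"y": 2,"z": 0,"turn": 0,"jaw": 4},
  {"x": 0,"y": 0,"z": 0,"turn": 0,"jaw": 4},
])

```text
t: 10.1
tool_pos: [0.686, 0.2321, 0.1884]
tool_rot: [-1.293, 1.079, -1.071]
contact_force: [-0.5, -0.8, -0.8]
opening: 0.0598
```

Run:
```python
from h import *
d=snap('wrist','w10.png');pickle.dump(d,open('w10.pkl','wb'));d=snap('scene','s10.png');pickle.dump(d,open('s10.pkl','wb'))
im=cv2.imread('pics/s10.png');a=cv2.resize(im[60:260,200:400],(600,600))
cv2.imwrite('pics/s10z.png',a)
o=ctrl.get_obs();print(o['tool_pos'],o['contact_force'],o['opening'],o['q']);R=Rot.from_rotvec(o['tool_rot']).as_matrix();print(np.degrees(np.arctan2(R[1,0],R[0,0])))
```

```text
[0.68655442 0.22827631 0.18916844] [-0.12832301 -0.04811884 -1.61427727] 0.059943248222955645 [ 2.18432977e-01  2.85263809e-01  1.35832540e+00 -3.91715031e-04
  1.50306330e+00  4.02707274e-02]
-79.79039356711198
```

View pics/w10.png

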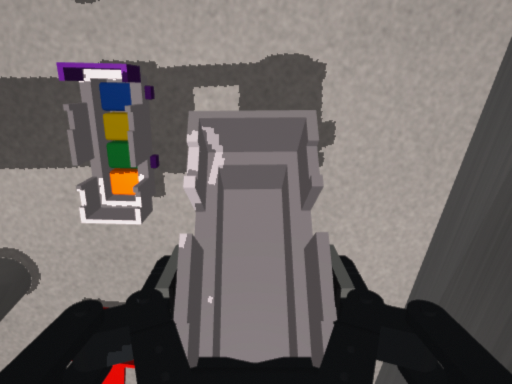

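View pics/s10z.png

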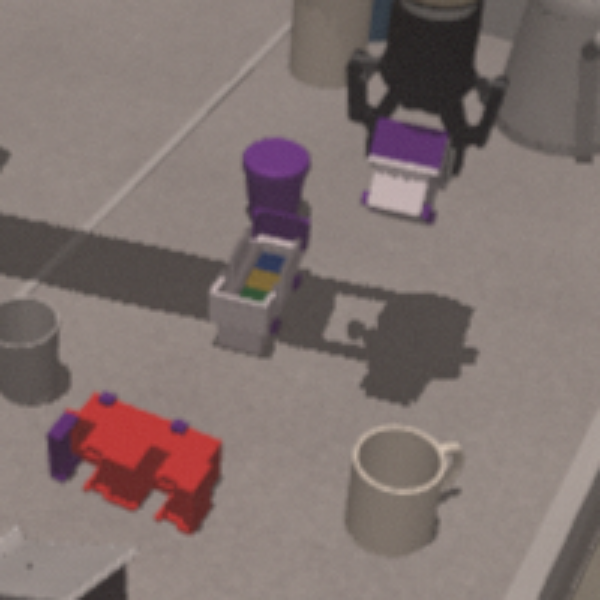

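>>> play_rows([
  {"x": 0,"y": 0,"z": -2,"turn": 0,"jaw": 4},
  {"x": 0,"y": 0,"z": -3,"turn": 0,"jaw": 4},
  {"x": 0,"y": 0,"z": -3,"turn": 0,"jaw": 4},
  {"x": 0,"y": 0,"z": -3,"turn": 0,"jaw": 4},
  {"x": 0,"y": 0,"z": -2,"turn": 0,"jaw": 4},
  {"x": 0,"y": 0,"z": -1.5,"turn": 0,"jaw": 4},
  {"x": 0,"y": 0,"z": 0,"turn": 0,"jaw": 4},
])

```text
t: 10.78
tool_pos: [0.6844, 0.2257, 0.0415]
tool_rot: [-1.295, 1.085, -1.076]
contact_force: [-0.1, -0.4, -2.7]
opening: 0.0597
```

>>> play_rows([
  {"x": 0,"y": 0,"z": -0.5,"turn": 0,"jaw": 4},
  {"x": 0,"y": 0,"z": -0.5,"turn": 0,"jaw": 4},
  {"x": 0,"y": 0,"z": -0.5,"turn": 0,"jaw": 4},
  {"x": 0,"y": 0,"z": 0,"turn": 0,"jaw": 4},
])

```text
t: 11.12
tool_pos: [0.6884, 0.2278, 0.0329]
tool_rot: [-1.287, 1.078, -1.078]
contact_force: [-0.9, 0.3, -1.7]
opening: 0.0598
```

Run:
```python
from h import *
d=snap('scene','s11.png')
im=cv2.imread('pics/s11.png');a=cv2.resize(im[80:230,250:400],(600,600))
cv2.imwrite('pics/s11z.png',a)
o=ctrl.get_obs();print(o['tool_pos'],o['contact_force'],o['opening'])
```

```text
[0.68834692 0.22786245 0.03307551] [ 0.00452253  0.06531007 -1.91352347] 0.05980392684314402
```

View pics/s11z.png

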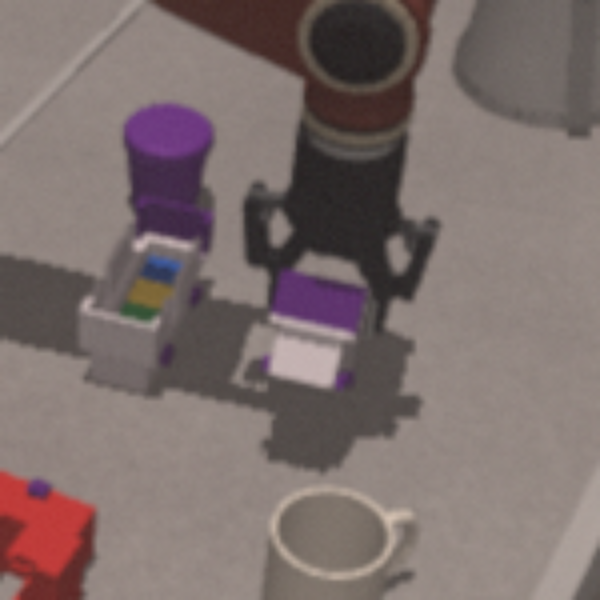

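Not yet touching. Lower in small steps, watching force.

>>> play_rows([
  {"x": 0,"y": 0,"z": -0.5,"turn": 0,"jaw": 4},
  {"x": 0,"y": 0,"z": -0.5,"turn": 0,"jaw": 4},
  {"x": 0,"y": 0,"z": 0,"turn": 0,"jaw": 4},
], squeeze=25)

```text
t: 11.42
tool_pos: [0.6891, 0.2279, 0.0256]
tool_rot: [-1.287, 1.077, -1.079]
contact_force: [-3.4, -1.6, 7.5]
opening: 0.0595
```

>>> play_rows([
  {"x": 0,"y": 0,"z": -0.5,"turn": 0,"jaw": 4},
  {"x": 0,"y": 0,"z": 0,"turn": 0,"jaw": 4},
])

```text
t: 11.58
tool_pos: [0.6895, 0.2276, 0.0252]
tool_rot: [-1.288, 1.077, -1.079]
contact_force: [-12.0, -5.2, 25.4]
opening: 0.0597
```

>>> play_rows([
  {"x": 0,"y": 0,"z": -0.5,"turn": 0,"jaw": 4},
  {"x": 0,"y": 0,"z": 0,"turn": 0,"jaw": 4},
])

```text
t: 11.75
tool_pos: [0.6903, 0.2267, 0.0241]
tool_rot: [-1.289, 1.075, -1.08]
contact_force: [-17.9, -10.6, 38.4]
opening: 0.0597
```

Run:
```python
from h import *
d=snap('scene','s12.png');d2=snap('wrist','w12.png')
im=cv2.imread('pics/s12.png');a=cv2.resize(im[80:230,250:400],(600,600))
cv2.imwrite('pics/s12z.png',a)
o=ctrl.get_obs();print(o['tool_pos'],o['contact_force'],o['wrist_torque'])
```

```text
[0.69030407 0.22667447 0.02407299] [-17.52885235 -10.06672187  38.91781119] [-1.53585689  4.06701266  0.26115846]
```

View pics/s12z.png

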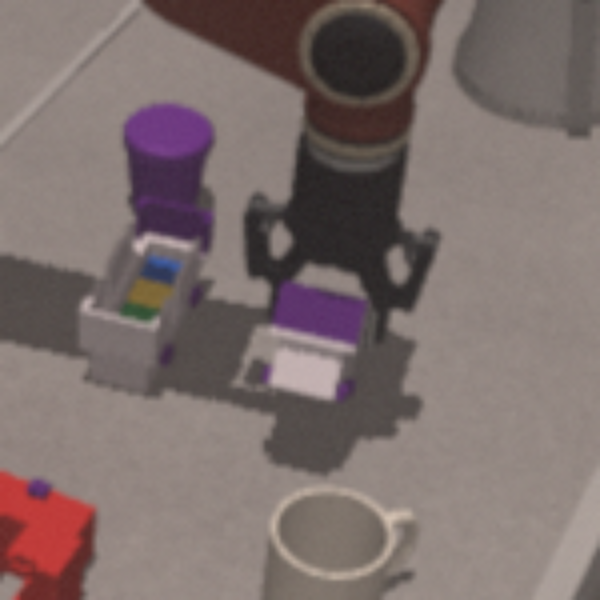

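View pics/w12.png

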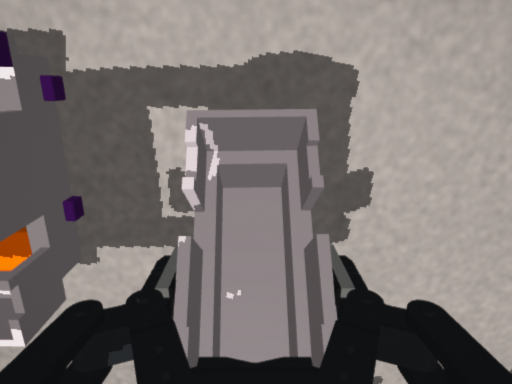

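>>> play_rows([
  {"x": 0,"y": 0,"z": 0.8,"turn": 0,"jaw": 4},
  {"x": 0,"y": 0,"z": 0.8,"turn": 0,"jaw": 4},
  {"x": 0,"y": 2,"z": 0.2,"turn": 0,"jaw": 4},
  {"x": 0,"y": 2,"z": 0,"turn": 0,"jaw": 4},
  {"x": 0,"y": 0,"z": 0,"turn": 0,"jaw": 4},
  {"x": 0,"y": 0,"z": 0,"turn": 0,"jaw": 4},
])

```text
t: 12.35
tool_pos: [0.6874, 0.2686, 0.0296]
tool_rot: [-1.289, 1.077, -1.077]
contact_force: [-0.2, -0.2, -1.4]
opening: 0.06
```

>>> play_rows([
  {"x": 0,"y": 0,"z": -0.5,"turn": 0,"jaw": 4},
  {"x": 0.12,"y": -0.72,"z": -0.17,"turn": 0,"jaw": 4},
  {"x": 0.12,"y": -0.71,"z": -0.23,"turn": 0,"jaw": 4},
  {"x": 0,"y": 0,"z": 0,"turn": 0,"jaw": 4},
], squeeze=20)

```text
t: 12.68
tool_pos: [0.6911, 0.2518, 0.0216]
tool_rot: [-1.286, 1.079, -1.08]
contact_force: [0.6, 0.6, 0.6]
opening: 0.0596
```

Run:
```python
from h import *
d=snap('scene','s13.png')
im=cv2.imread('pics/s13.png');a=cv2.resize(im[80:230,250:400],(600,600))
cv2.imwrite('pics/s13z.png',a)
o=ctrl.get_obs();print(o['tool_pos'],o['contact_force'],o['wrist_torque'])
```

```text
[0.69110267 0.25186753 0.02169617] [-0.58303579 -0.64943236  1.10531994] [ 0.00265956 -0.03211545  0.00191928]
```

View pics/s13z.png

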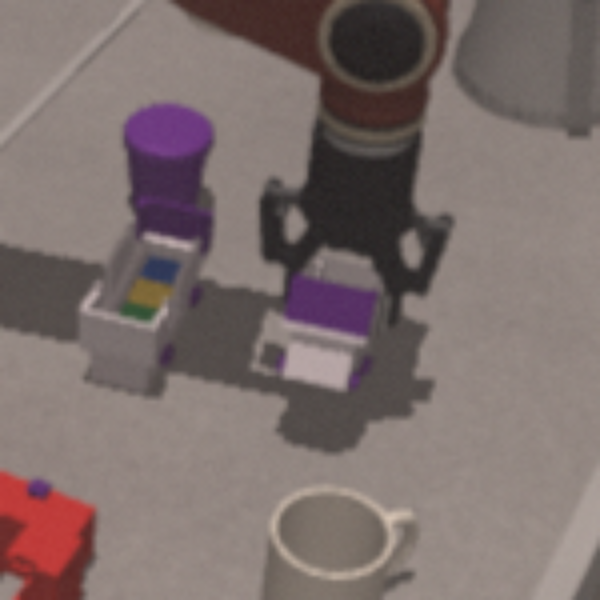

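>>> play_rows([
  {"x": 0.12,"y": -0.7,"z": -0.35,"turn": 0,"jaw": 4},
  {"x": 0.11,"y": -0.66,"z": -0.38,"turn": 0,"jaw": 4},
  {"x": 0.1,"y": -0.62,"z": -0.43,"turn": 0,"jaw": 4},
  {"x": 0,"y": 0,"z": 0,"turn": 0,"jaw": 4},
])

```text
t: 13.07
tool_pos: [0.6948, 0.2314, 0.0108]
tool_rot: [-1.287, 1.078, -1.081]
contact_force: [-0.7, -2.7, 4.7]
opening: 0.0595
```

>>> play_rows([
  {"x": 0.1,"y": -0.58,"z": -0.48,"turn": 0,"jaw": 4},
  {"x": 0.1,"y": -0.54,"z": -0.52,"turn": 0,"jaw": 4},
  {"x": 0,"y": 0,"z": 0,"turn": 0,"jaw": 4},
])

```text
t: 13.32
tool_pos: [0.697, 0.2197, 0.0008]
tool_rot: [-1.288, 1.077, -1.081]
contact_force: [-0.7, -3.0, 5.4]
opening: 0.0598
```

Run:
```python
from h import *
d=snap('scene','s14.png');snap('wrist','w14.png')
im=cv2.imread('pics/s14.png');a=cv2.resize(im[80:230,250:400],(600,600))
cv2.imwrite('pics/s14z.png',a)
o=ctrl.get_obs();print(o['tool_pos'],o['contact_force'],o['wrist_torque'])
```

```text
[0.69697385 0.22033144 0.00079608] [-0.10137258 -3.25825473  4.56004645] [-0.30250194 -0.01183089 -0.001211  ]
```

View pics/s14z.png

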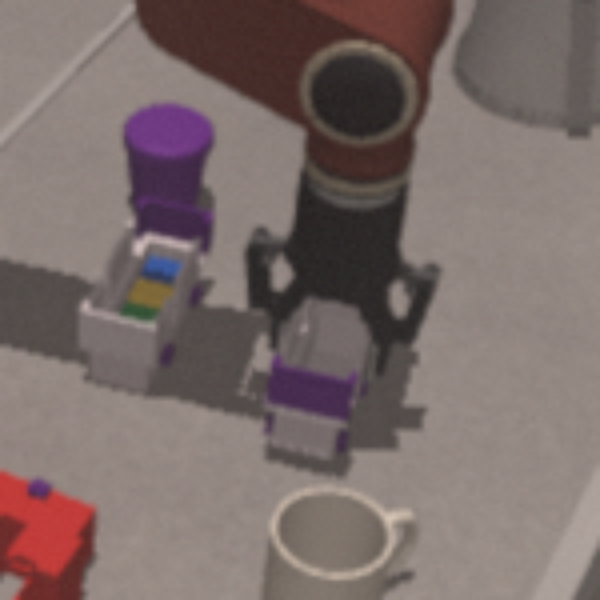

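View pics/w14.png

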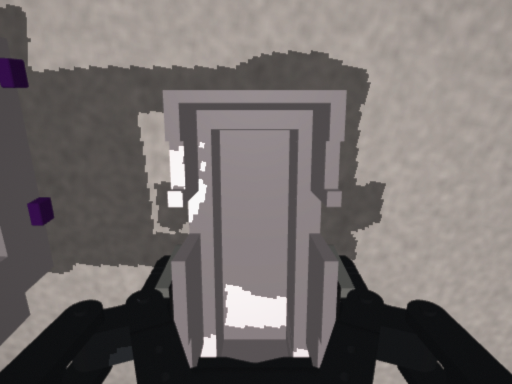

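>>> play_rows([
  {"x": 0.09,"y": -0.52,"z": -0.5,"turn": 0,"jaw": 4},
  {"x": 0.05,"y": -0.3,"z": -0.35,"turn": 0,"jaw": 4},
  {"x": 0,"y": 0,"z": 0,"turn": 0,"jaw": 4},
])

```text
t: 13.67
tool_pos: [0.6984, 0.2128, -0.008]
tool_rot: [-1.287, 1.077, -1.081]
contact_force: [1.6, -2.8, 2.7]
opening: 0.0597
```

Run:
```python
from h import *
d=snap('scene','s15.png');snap('wrist','w15.png')
im=cv2.imread('pics/s15.png');a=cv2.resize(im[80:230,250:400],(600,600))
cv2.imwrite('pics/s15z.png',a)
o=ctrl.get_obs();print(o['tool_pos'],o['contact_force'],o['wrist_torque'])
```

```text
[ 0.69802927  0.21337003 -0.00806361] [ 1.16425665 -1.22346194  3.99740981] [-0.17394154 -0.11340957 -0.03798721]
```

View pics/s15z.png

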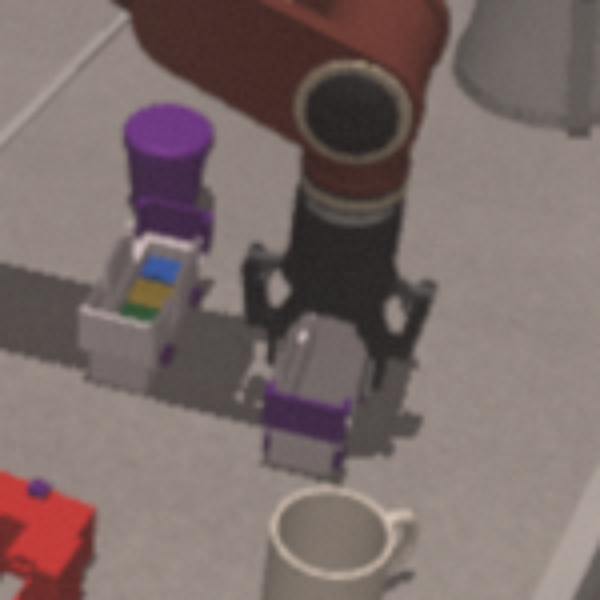

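View pics/w15.png

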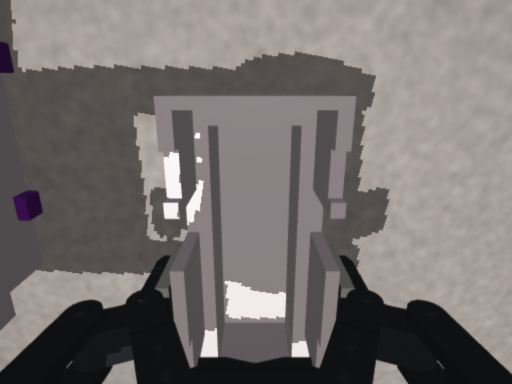

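>>> play_rows([
  {"x": 0,"y": 0,"z": -0.25,"turn": 0,"jaw": 4},
  {"x": 0,"y": 0,"z": 0,"turn": 0,"jaw": 4},
])

```text
t: 13.93
tool_pos: [0.6985, 0.2134, -0.0092]
tool_rot: [-1.287, 1.076, -1.08]
contact_force: [-0.9, -3.4, 7.7]
opening: 0.0599
```

>>> play_rows([
  {"x": 0,"y": 0,"z": 0,"turn": 0,"jaw": 6.4},
  {"x": 0,"y": 0,"z": 0,"turn": 0,"jaw": 7.4},
  {"x": 0,"y": 0,"z": 0,"turn": 0,"jaw": 7.4},
  {"x": 0,"y": 0,"z": 0,"turn": 0,"jaw": 7.4},
])

```text
t: 14.27
tool_pos: [0.6962, 0.2145, -0.0122]
tool_rot: [-1.289, 1.079, -1.077]
contact_force: [-0.1, 0.0, -0.6]
opening: 0.0741
```

Run:
```python
from h import *
d=snap('scene','s16.png');pickle.dump(d,open('s16.pkl','wb'));d=snap('wrist','w16.png');pickle.dump(d,open('w16.pkl','wb'));d=snap('top','t16.png');pickle.dump(d,open('t16.pkl','wb'))
im=cv2.imread('pics/s16.png');a=cv2.resize(im[80:230,250:400],(600,600))
cv2.imwrite('pics/s16z.png',a)
o=ctrl.get_obs();print(o['tool_pos'],o['contact_force'],o['wrist_torque'])
```

```text
[ 0.69673991  0.21446617 -0.01159778] [-0.63153857 -0.64266812 -0.55510888] [ 0.02151722  0.03037053 -0.0151169 ]
```

View pics/s16z.png

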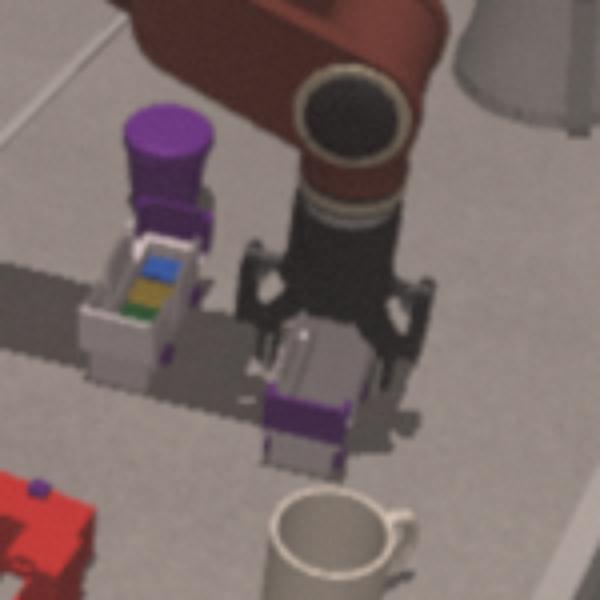

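View pics/w16.png

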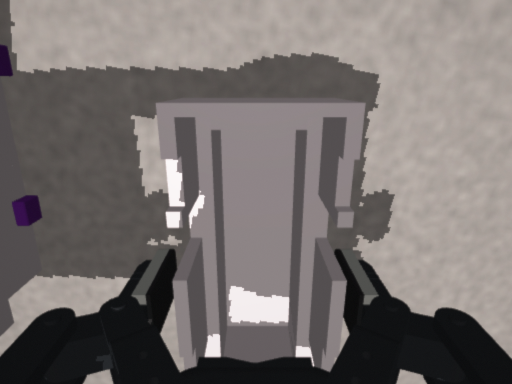

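>>> play_rows([
  {"x": 0,"y": 0,"z": 0,"turn": 0,"jaw": 6.2},
  {"x": 0,"y": 0,"z": 0,"turn": 0,"jaw": 5.5},
  {"x": 0,"y": 0,"z": 0,"turn": 0,"jaw": 5},
  {"x": 0,"y": 0,"z": 0,"turn": 0,"jaw": 7.5},
  {"x": 0,"y": 0,"z": 0,"turn": 0,"jaw": 7.8},
  {"x": 0,"y": 0,"z": 0,"turn": 0,"jaw": 7.8},
], squeeze=20)

```text
t: 14.92
tool_pos: [0.6972, 0.2143, -0.011]
tool_rot: [-1.288, 1.078, -1.078]
contact_force: [0.2, 0.1, 0.1]
opening: 0.0778
```

Run:
```python
from h import *
o=ctrl.get_obs();print(o['tool_pos'],o['tool_rot'],o['opening'])
```

```text
[ 0.69720407  0.2143034  -0.01096518] [-1.28751685  1.07821412 -1.07817841] 0.0778156800430029
```

>>> play_rows([
  {"x": 0,"y": 0,"z": 2,"turn": 0,"jaw": 7.8},
  {"x": 0,"y": 0,"z": 3.5,"turn": 0,"jaw": 7.8},
  {"x": 0,"y": 0,"z": 4,"turn": 0,"jaw": 7.8},
  {"x": 0,"y": 0,"z": 4,"turn": 0,"jaw": 7.8},
  {"x": -1.5,"y": 0,"z": 4,"turn": 0,"jaw": 7.8},
  {"x": -3,"y": 0,"z": 4,"turn": 0,"jaw": 7.8},
  {"x": -3,"y": -2,"z": 2.5,"turn": 0,"jaw": 7.8},
  {"x": 0,"y": -2,"z": 0,"turn": 0,"jaw": 7.8},
])

```text
t: 15.58
tool_pos: [0.6292, 0.177, 0.2293]
tool_rot: [-1.28, 1.068, -1.08]
contact_force: [1.4, -1.1, 0.7]
opening: 0.0785
```

>>> play_rows([
  {"x": 0,"y": 0,"z": 0,"turn": 0,"jaw": 7.8},
  {"x": 0,"y": 0,"z": 0,"turn": 0,"jaw": 7.8},
])

```text
t: 15.75
tool_pos: [0.6291, 0.1749, 0.2207]
tool_rot: [-1.286, 1.079, -1.079]
contact_force: [0.0, 0.7, 0.1]
opening: 0.0778
```

Run:
```python
from h import *
d=snap('wrist','w17.png');pickle.dump(d,open('w17.pkl','wb'))
o=ctrl.get_obs();print(o['tool_pos'],o['dq'])
```

```text
[0.62883685 0.17537355 0.21945105] [ 0.01190712  0.03063158  0.00068288  0.00014685  0.00073579 -0.00086306]
```

View pics/w17.png

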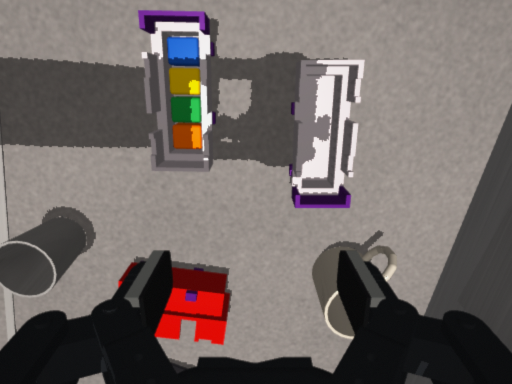

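Run:
```python
from ov import *
d=pickle.load(open('w17.pkl','rb'));im=cv2.imread('pics/w17.png')
for nm,(x0,y0,w,h),p in (('b',(130,0,100,180),[.5395,.23,0,1.745]),('t',(280,50,100,165),[.698,.214,0,np.radians(-80)])):
    sc=5 if 0 else 600/h
    c=cv2.resize(im[y0:y0+h,x0:x0+w],None,fx=sc,fy=sc,interpolation=cv2.INTER_CUBIC)
    c2=c.copy();R,T=pose(p,0);overlay(d,c2,(x0,y0),sc,R,T)
    out=np.hstack([c,c2]);print(out.shape,sc);cv2.imwrite(f'pics/w17{nm}.png',out)
```

```text
(600, 666, 3) 3.3333333333333335
(600, 728, 3) 3.6363636363636362
```

View pics/w17b.png

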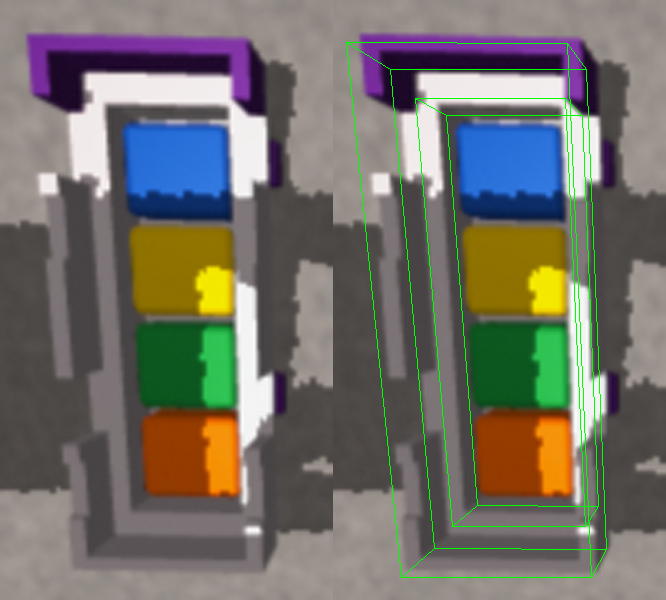

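View pics/w17t.png

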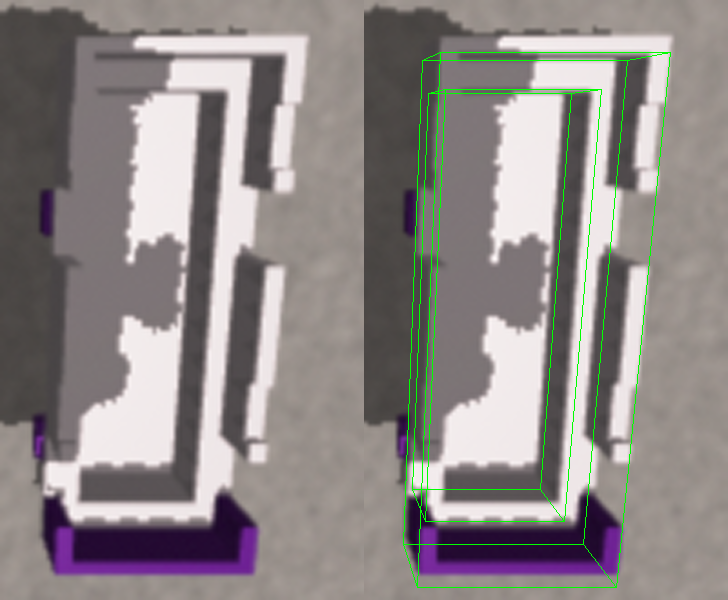

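Run:
```python
from ov import *
d=pickle.load(open('w17.pkl','rb'));im=cv2.imread('pics/w17.png')
print(d['cam_to_world'][:3,3])
B=lambda a,b:[130-.5+(a+.5)/3.3333,-.5+(b+.5)/3.3333]
W=lambda a,b:[280-.5+(a+.5)/3.63636,50-.5+(b+.5)/3.63636]
ob=[(d,[.075,.03,.074],B(27,35)),(d,[.075,-.03,.074],B(248,40)),(d,[-.075,.03,.074],B(72,568)),(d,[-.075,-.03,.074],B(265,571))]
ot=[(d,[-.075,-.03,.074],W(77,37)),(d,[-.075,.03,.074],W(307,37)),(d,[.075,-.03,.074],W(56,573)),(d,[.075,.03,.074],W(253,573))]
for nm,o,p,sg,x0,y0,sc,w,h in (('b',ob,[.54,.23,1.745],1,130,0,3.3333,100,180),('t',ot,[.698,.214,-1.39],1,280,50,3.63636,100,165)):
    x,r=fit(o,p,0,0.);print(nm,x,np.degrees(x[2]),r.round(1).tolist())
    x4,r4=fit(o,[x[0],x[1],0,x[2]],0);print(nm,x4,np.degrees(x4[3]),r4.round(1).tolist())
    c=cv2.resize(im[y0:y0+h,x0:x0+w],None,fx=sc,fy=sc,interpolation=cv2.INTER_CUBIC)[:600,:364]
    R,T=pose([x[0],x[1],0,x[2]],0);overlay(d,c,(x0,y0),sc,R,T);cv2.imwrite(f'pics/o{nm}.png',c)
a=cv2.imread('pics/ob.png');b=cv2.imread('pics/ot.png');h=min(len(a),len(b));cv2.imwrite('pics/oo.png',np.hstack([a[:h],b[:h]]))
```

```text
[0.61425896 0.25645706 0.40162537]
b [0.54158395 0.23239004 1.73012492] 99.1288561808784 [[-0.1, -0.4], [0.2, -0.6], [0.3, 0.8], [-0.4, 0.8]]
b [ 0.54101432  0.23241199 -0.00242757  1.73034861] 99.14167271937322 [[0.2, 0.0], [-0.1, -0.2], [0.5, 0.1], [-0.6, 0.1]]
t [ 0.69688425  0.21830298 -1.39358084] -79.8463004152608 [[-0.1, -0.3], [0.1, -0.4], [-0.4, 0.6], [0.4, 0.5]]
t [ 0.69738705  0.21820765 -0.00212619 -1.39392846] -79.86621776563962 [[0.1, 0.0], [-0.1, 0.0], [-0.3, 0.0], [0.2, -0.1]]
```

View pics/oo.png

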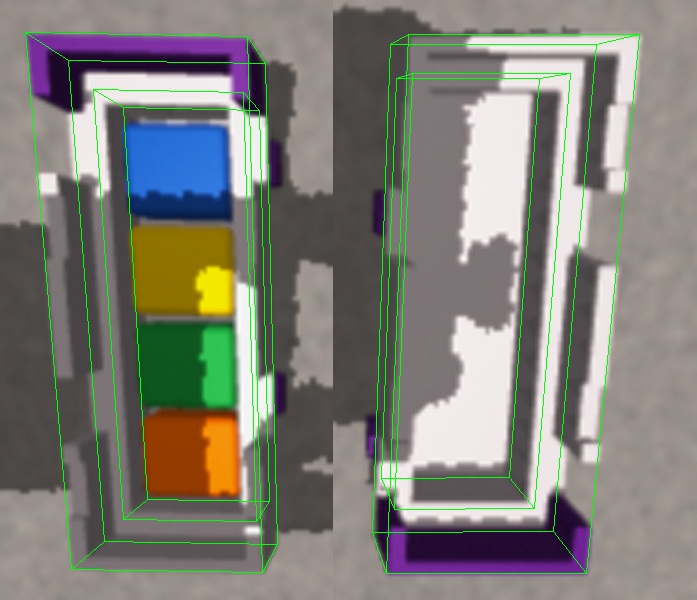

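>>> play_rows([
  {"x": 2,"y": 1.5,"z": 0,"turn": 0,"jaw": 7.8},
  {"x": 2.5,"y": 1.5,"z": -1,"turn": 0,"jaw": 7.8},
  {"x": 2.3,"y": 0.9,"z": -2,"turn": 0,"jaw": 7.8},
  {"x": 0,"y": 0,"z": -3,"turn": 0,"jaw": 7.8},
  {"x": 0,"y": 0,"z": -3,"turn": 0,"jaw": 7.8},
  {"x": 0,"y": 0,"z": -2,"turn": 0,"jaw": 7.8},
  {"x": 0,"y": 0,"z": 0,"turn": 0,"jaw": 7.8},
  {"x": 0,"y": 0,"z": 0,"turn": 0,"jaw": 7.8},
])

```text
t: 16.47
tool_pos: [0.6954, 0.2147, 0.1065]
tool_rot: [-1.292, 1.082, -1.075]
contact_force: [0.0, -0.2, -0.3]
opening: 0.078
```

>>> play_rows([
  {"x": 0.1,"y": 0,"z": -2,"turn": 0,"jaw": 7.8},
  {"x": 0,"y": 0,"z": -3,"turn": 0,"jaw": 7.8},
  {"x": 0,"y": 0,"z": -3,"turn": 0,"jaw": 7.8},
  {"x": 0,"y": 0,"z": -2,"turn": 0,"jaw": 7.8},
  {"x": 0,"y": 0,"z": -1,"turn": 0,"jaw": 7.8},
  {"x": 0,"y": 0,"z": 0,"turn": 0,"jaw": 7.8},
  {"x": 0,"y": 0,"z": 0,"turn": 0,"jaw": 7.8},
])

```text
t: 17.05
tool_pos: [0.6993, 0.2148, 0.0018]
tool_rot: [-1.286, 1.077, -1.079]
contact_force: [-0.5, 0.3, 0.2]
opening: 0.0783
```

Run:
```python
from h import *
for i in range(2):
    d=snap('wrist','w18.png')
    o=ctrl.get_obs();R=Rot.from_rotvec(o['tool_rot']).as_matrix();print(o['tool_pos'],np.degrees(np.arctan2(R[1,0],R[0,0])),o['contact_force'])
```

```text
[0.70008055 0.21486935 0.00297926] -79.88041107655748 [ 1.15109515  0.61793347 -0.64537556]
[0.70038184 0.21487787 0.00343635] -79.88093899711609 [-0.41381252  0.09386988  0.46282996]
```

View pics/w18.png

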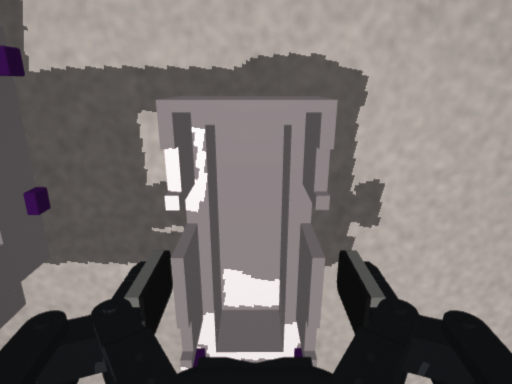

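>>> play_rows([
  {"x": -0.3,"y": -0.05,"z": -0.8,"turn": 0,"jaw": 7.8},
  {"x": 0,"y": 0,"z": -0.5,"turn": 0,"jaw": 7.8},
  {"x": 0,"y": 0,"z": 0,"turn": 0,"jaw": 7.8},
  {"x": 0,"y": 0,"z": 0,"turn": 0,"jaw": 7.8},
  {"x": 0,"y": 0,"z": 0,"turn": 0,"jaw": 7.8},
])

```text
t: 17.57
tool_pos: [0.695, 0.2138, -0.013]
tool_rot: [-1.288, 1.078, -1.078]
contact_force: [-0.3, 0.0, -0.2]
opening: 0.0778
```

>>> play_rows([
  {"x": 0,"y": 0,"z": 0,"turn": 0,"jaw": 6.3},
  {"x": 0,"y": 0,"z": 0,"turn": 0,"jaw": 5.5},
  {"x": 0,"y": 0,"z": 0,"turn": 0,"jaw": 4.5},
  {"x": 0,"y": 0,"z": 0,"turn": 0,"jaw": 4},
  {"x": 0,"y": 0,"z": 0,"turn": 0,"jaw": 4},
], squeeze=60)

```text
t: 17.98
tool_pos: [0.6957, 0.2139, -0.0123]
tool_rot: [-1.287, 1.077, -1.079]
contact_force: [-0.1, -1.3, 2.5]
opening: 0.0593
```

Run:
```python
from h import *
for i in range(1):
    d=snap('wrist','w19.png');pickle.dump(d,open('w19.pkl','wb'))
    o=ctrl.get_obs();R=Rot.from_rotvec(o['tool_rot']).as_matrix();print(o['tool_pos'],np.degrees(np.arctan2(R[1,0],R[0,0])),o['contact_force'],o['opening'])
```

```text
[ 0.69566823  0.21391522 -0.01227356] -79.88541063786349 [0.17035939 0.63184689 2.18739239] 0.05954441396764596
```

View pics/w19.png

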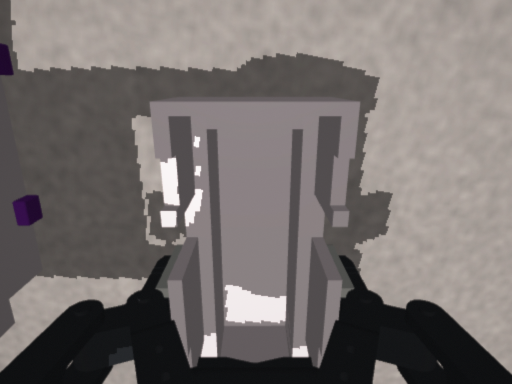

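>>> play_rows([
  {"x": 0,"y": 0,"z": 1,"turn": 0,"jaw": 4},
  {"x": 0,"y": 0,"z": 2.5,"turn": 0,"jaw": 4},
  {"x": 0,"y": 0,"z": 3,"turn": 0,"jaw": 4},
  {"x": 0,"y": 0,"z": 3,"turn": 0,"jaw": 4},
  {"x": 0,"y": 0,"z": 3,"turn": 0,"jaw": 4},
  {"x": 0,"y": 0,"z": 2,"turn": 0,"jaw": 4},
  {"x": 0,"y": 0,"z": 0,"turn": 0,"jaw": 4},
  {"x": 0,"y": 0,"z": 0,"turn": 0,"jaw": 4},
])

```text
t: 18.7
tool_pos: [0.6956, 0.214, 0.1334]
tool_rot: [-1.286, 1.077, -1.079]
contact_force: [0.1, 0.3, -1.5]
opening: 0.0597
```

>>> play_rows([
  {"x": -1.5,"y": 0.2,"z": 0,"turn": -0.5,"jaw": 4},
  {"x": -2.5,"y": 0.2,"z": 0,"turn": -0.5,"jaw": 4},
  {"x": -3,"y": 0.3,"z": 0,"turn": 0,"jaw": 4},
  {"x": -3,"y": 0.3,"z": 0,"turn": 0,"jaw": 4},
  {"x": -3,"y": 0.2,"z": 0,"turn": 0,"jaw": 4},
  {"x": -1.7,"y": 0.2,"z": 0,"turn": 0,"jaw": 4},
  {"x": 0,"y": 0,"z": 0,"turn": 0,"jaw": 4},
  {"x": 0,"y": 0,"z": 0,"turn": 0,"jaw": 4},
])

```text
t: 19.37
tool_pos: [0.5458, 0.2275, 0.1291]
tool_rot: [-1.285, 1.093, -1.089]
contact_force: [-0.4, -0.0, -2.1]
opening: 0.0593
```

Run:
```python
from h import *
d=snap('wrist','w20.png');s=snap('scene','s20.png');pickle.dump(d,open('w20.pkl','wb'));pickle.dump(s,open('s20.pkl','wb'))
im=cv2.imread('pics/s20.png');a=cv2.resize(im[80:200,230:350],(600,600));cv2.imwrite('pics/s20z.png',a)
o=ctrl.get_obs();R=Rot.from_rotvec(o['tool_rot']).as_matrix();print(o['tool_pos'],np.degrees(np.arctan2(R[1,0],R[0,0])),o['contact_force'],o['opening'])
```

```text
[0.54773494 0.22748137 0.13038896] -80.89706545218337 [ 0.12159632  0.28694431 -2.80836922] 0.059732865548779865
```

View pics/s20z.png

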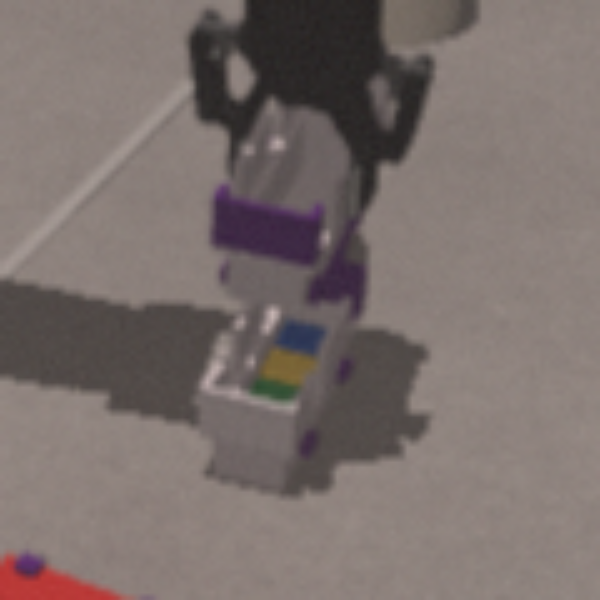

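View pics/w20.png

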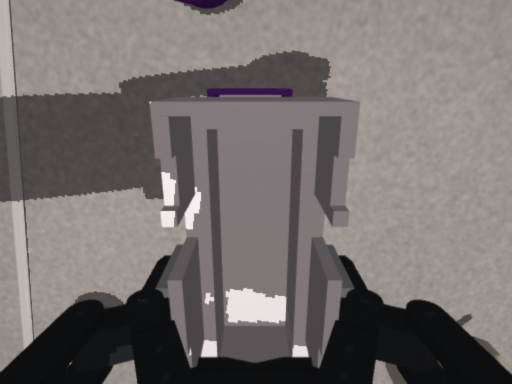

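>>> play_rows([
  {"x": -0.6,"y": 0.05,"z": -1,"turn": 0,"jaw": 4},
  {"x": 0,"y": 0,"z": -2,"turn": 0,"jaw": 4},
  {"x": 0,"y": 0,"z": -1.5,"turn": 0,"jaw": 4},
  {"x": 0,"y": 0,"z": -0.5,"turn": 0,"jaw": 4},
  {"x": 0,"y": 0,"z": 0,"turn": 0,"jaw": 4},
  {"x": 0,"y": 0,"z": 0,"turn": 0,"jaw": 4},
  {"x": 0,"y": 0,"z": 0,"turn": 0,"jaw": 4},
])

```text
t: 20.05
tool_pos: [0.543, 0.2285, 0.0831]
tool_rot: [-1.279, 1.09, -1.092]
contact_force: [-0.2, 0.4, -1.5]
opening: 0.0592
```

Run:
```python
from h import *
d=snap('wrist','w21.png');t=snap('top','t21.png');s=snap('scene','s21.png')
im=cv2.imread('pics/s21.png');a=cv2.resize(im[80:200,230:350],(600,600));cv2.imwrite('pics/s21z.png',a)
o=ctrl.get_obs();R=Rot.from_rotvec(o['tool_rot']).as_matrix();print(o['tool_pos'],np.degrees(np.arctan2(R[1,0],R[0,0])),o['contact_force'],o['opening'])
```

```text
[0.54297281 0.22853504 0.08334625] -80.8882231881516 [ 0.44113461  1.61902768 -1.32391452] 0.05966028592653225
```

View pics/s21z.png

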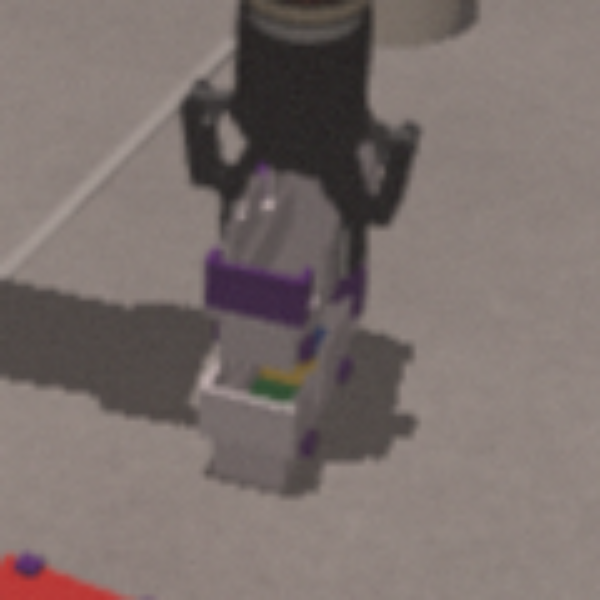

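View pics/w21.png

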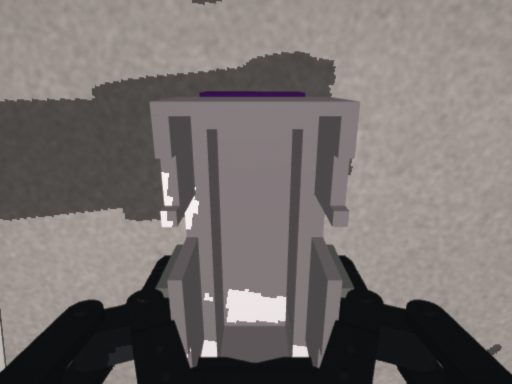

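Run:
```python
from ov import *
s=eyes.get_image('scene');w=eyes.get_image('wrist');o=ctrl.get_obs();p=o['tool_pos'];print(p)
yaw=np.radians(-80.89)
tote=[p[0]-.0003,p[1]+.0044,p[2]+.0123,yaw];base=[.5416,.2324,0,1.7301]
a=cv2.imread('pics/s21z.png')
for q,c in ((tote,(0,255,0)),(base,(0,255,255))):
    R,T=pose(q,0);overlay(s,a,(230,80),5,R,T,c)
b=cv2.resize(w['img'][60:260,130:380,::-1],None,fx=3,fy=3,interpolation=cv2.INTER_CUBIC).copy()
for q,c in ((tote,(0,255,0)),(base,(0,255,255))):
    R,T=pose(q,0);overlay(w,b,(130,60),3,R,T,c)
cv2.imwrite('pics/a22.png',a);cv2.imwrite('pics/b22.png',b)
```

```text
[0.5426456  0.22849458 0.08300516]
```

View pics/a22.png

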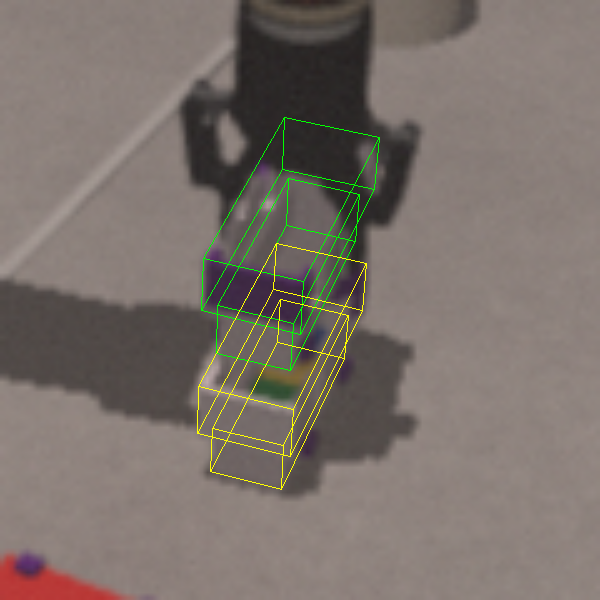

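View pics/b22.png

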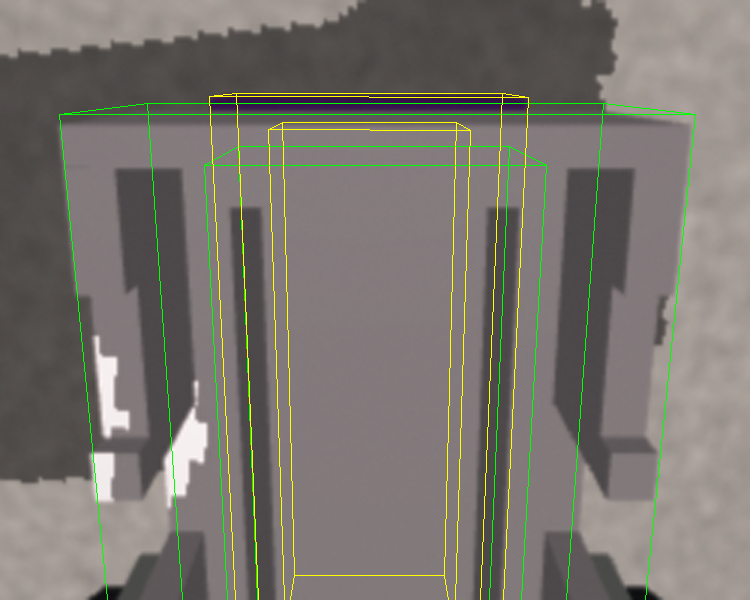

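Run:
```python
import cv2,numpy as np
im=cv2.imread('pics/w21.png')
a=cv2.resize(im[85:115,145:205],None,fx=12,fy=12,interpolation=cv2.INTER_NEAREST)
b=cv2.resize(im[85:115,305:365],None,fx=12,fy=12,interpolation=cv2.INTER_NEAREST)
cv2.imwrite('pics/c21.png',cv2.resize(np.vstack([a,b]),(720,600)))
```

```text
(no output)
```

View pics/c21.png

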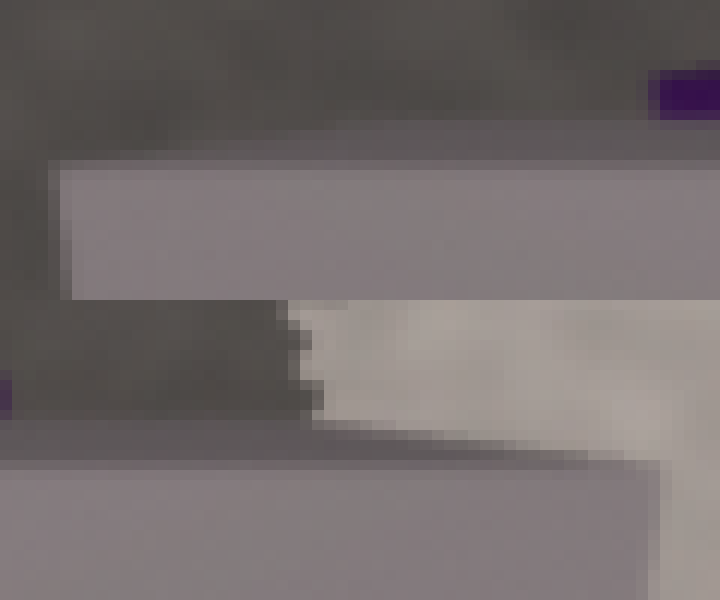

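>>> play_rows([
  {"x": -0.07,"y": 0.03,"z": -1,"turn": 0,"jaw": 4},
  {"x": 0,"y": 0,"z": -0.7,"turn": 0,"jaw": 4},
  {"x": 0,"y": 0,"z": 0,"turn": 0,"jaw": 4},
  {"x": 0,"y": 0,"z": 0,"turn": 0,"jaw": 4},
  {"x": 0,"y": 0,"z": 0,"turn": 0,"jaw": 4},
])

```text
t: 20.72
tool_pos: [0.5411, 0.2286, 0.0646]
tool_rot: [-1.281, 1.092, -1.091]
contact_force: [0.2, -0.2, -0.9]
opening: 0.0591
```

Run:
```python
from h import *
d=snap('wrist','w23.png')
o=ctrl.get_obs();R=Rot.from_rotvec(o['tool_rot']).as_matrix();print(o['tool_pos'],np.degrees(np.arctan2(R[1,0],R[0,0])),o['contact_force'],o['opening'])
```

```text
[0.54143493 0.22864493 0.06506532] -80.88404349112709 [-0.43821515 -0.68882801 -1.03057333] 0.05949752700430264
```

Well placed; continue down slowly.

>>> play_rows([
  {"x": 0.03,"y": 0,"z": -0.3,"turn": 0,"jaw": 4},
  {"x": 0,"y": 0,"z": -0.2,"turn": 0,"jaw": 4},
  {"x": 0,"y": 0,"z": 0,"turn": 0,"jaw": 4},
])

```text
t: 21.02
tool_pos: [0.5414, 0.2285, 0.0596]
tool_rot: [-1.281, 1.092, -1.091]
contact_force: [0.6, -0.1, -1.1]
opening: 0.0593
```

>>> play_rows([
  {"x": 0,"y": 0,"z": -0.2,"turn": 0,"jaw": 4},
  {"x": 0,"y": 0,"z": 0,"turn": 0,"jaw": 4},
])

```text
t: 21.18
tool_pos: [0.5415, 0.2286, 0.0577]
tool_rot: [-1.281, 1.091, -1.091]
contact_force: [-0.2, -0.1, -1.8]
opening: 0.0593
```

>>> play_rows([
  {"x": 0,"y": 0,"z": -0.15,"turn": 0,"jaw": 4},
  {"x": 0,"y": 0,"z": 0,"turn": 0,"jaw": 4},
])

```text
t: 21.35
tool_pos: [0.5419, 0.2287, 0.0568]
tool_rot: [-1.28, 1.091, -1.091]
contact_force: [0.1, -0.5, -0.6]
opening: 0.0593
```

>>> play_rows([
  {"x": 0,"y": 0,"z": -0.15,"turn": 0,"jaw": 4},
  {"x": 0,"y": 0,"z": 0,"turn": 0,"jaw": 4},
])

```text
t: 21.52
tool_pos: [0.5421, 0.2287, 0.0567]
tool_rot: [-1.28, 1.091, -1.091]
contact_force: [-3.8, -1.0, 5.1]
opening: 0.0593
```

>>> play_rows([
  {"x": 0,"y": 0,"z": -0.15,"turn": 0,"jaw": 4},
  {"x": 0,"y": 0,"z": -0.1,"turn": 0,"jaw": 4},
  {"x": 0,"y": 0,"z": 0,"turn": 0,"jaw": 4},
  {"x": 0,"y": 0,"z": 0,"turn": 0,"jaw": 4},
])

```text
t: 21.85
tool_pos: [0.5422, 0.2288, 0.0567]
tool_rot: [-1.281, 1.091, -1.091]
contact_force: [-8.3, -3.5, 17.0]
opening: 0.0595
```

Run:
```python
from h import *
d=snap('wrist','w24.png');d=snap('scene','s24.png')
im=cv2.imread('pics/s24.png');a=cv2.resize(im[80:200,230:350],(600,600));cv2.imwrite('pics/s24z.png',a)
o=ctrl.get_obs();R=Rot.from_rotvec(o['tool_rot']).as_matrix();print(o['tool_pos'],np.degrees(np.arctan2(R[1,0],R[0,0])),o['contact_force'],o['opening'])
```

```text
[0.54220468 0.22877226 0.05666311] -80.87985673998487 [-9.0793539  -3.37386147 17.41920065] 0.059721880536894936
```

View pics/s24z.png

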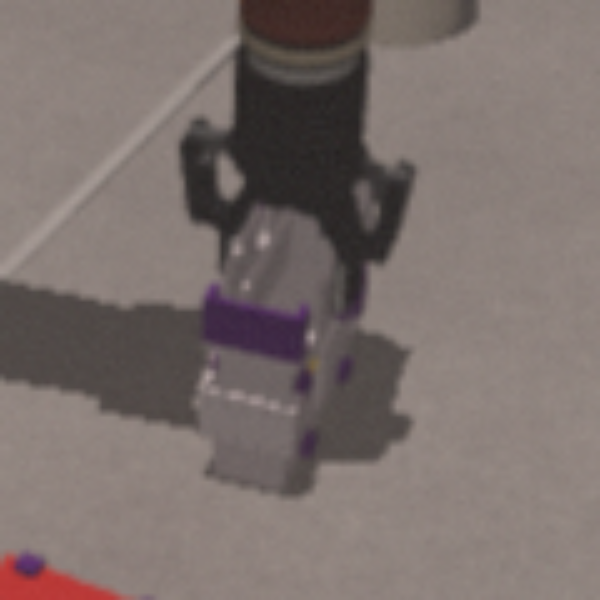

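View pics/w24.png

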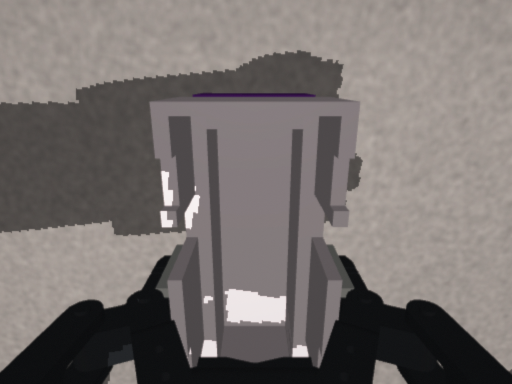

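>>> play_rows([
  {"x": 0,"y": 0,"z": 0.2,"turn": 0,"jaw": 4},
  {"x": 0,"y": 0,"z": 0.15,"turn": 0,"jaw": 4},
  {"x": 0,"y": 0,"z": 0,"turn": 0,"jaw": 4},
])

```text
t: 22.2
tool_pos: [0.5421, 0.2287, 0.0567]
tool_rot: [-1.279, 1.091, -1.091]
contact_force: [-0.3, -1.1, 2.6]
opening: 0.0592
```

>>> play_rows([
  {"x": 0,"y": 0,"z": 0,"turn": 0,"jaw": 6.1},
  {"x": 0,"y": 0,"z": 0,"turn": 0,"jaw": 6.6},
  {"x": 0,"y": 0,"z": 0,"turn": 0,"jaw": 7.2},
  {"x": 0,"y": 0,"z": 0,"turn": 0,"jaw": 7.8},
  {"x": 0,"y": 0,"z": 0,"turn": 0,"jaw": 7.8},
], squeeze=20)

```text
t: 22.62
tool_pos: [0.5416, 0.2286, 0.0558]
tool_rot: [-1.281, 1.091, -1.091]
contact_force: [-0.4, -0.4, -0.1]
opening: 0.0779
```

Run:
```python
from h import *
d=snap('wrist','w25.png');pickle.dump(d,open('w25.pkl','wb'))
o=ctrl.get_obs();print(o['tool_pos'],o['contact_force'],o['opening'])
```

```text
[0.54161301 0.22860543 0.05589517] [ 0.34149341 -0.10108974 -0.44101777] 0.0776785743166095
```

View pics/w25.png

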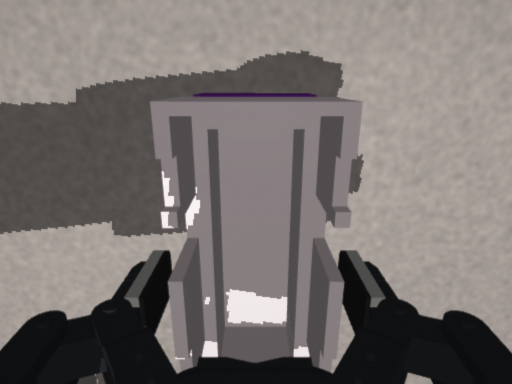

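Released cleanly. Retreat straight up and check.

>>> play_rows([
  {"x": 0,"y": 0,"z": 1,"turn": 0,"jaw": 7.8},
  {"x": 0,"y": 0,"z": 2,"turn": 0,"jaw": 7.8},
  {"x": 0,"y": 0,"z": 2.5,"turn": 0,"jaw": 7.8},
  {"x": 0,"y": 0,"z": 2.5,"turn": 0,"jaw": 7.8},
  {"x": 0,"y": 0,"z": 2.5,"turn": 0,"jaw": 7.8},
  {"x": 0,"y": 0,"z": 2.5,"turn": 0,"jaw": 7.8},
  {"x": 0,"y": 0,"z": 2.5,"turn": 0,"jaw": 7.8},
  {"x": 0,"y": 0,"z": 2.5,"turn": 0,"jaw": 7.8},
])

```text
t: 23.33
tool_pos: [0.5416, 0.2286, 0.2383]
tool_rot: [-1.279, 1.091, -1.092]
contact_force: [-0.1, 0.4, 0.2]
opening: 0.078
```

>>> play_rows([
  {"x": 3,"y": -2,"z": 0,"turn": 0,"jaw": 7.8},
  {"x": 4,"y": -2,"z": 0,"turn": 0,"jaw": 7.8},
  {"x": 2,"y": -2,"z": 0,"turn": 0,"jaw": 7.8},
  {"x": 0,"y": 0,"z": 0,"turn": 0,"jaw": 7.8},
  {"x": 0,"y": 0,"z": 0,"turn": 0,"jaw": 7.8},
  {"x": 0,"y": 0,"z": 0,"turn": 0,"jaw": 7.8},
])

```text
t: 23.83
tool_pos: [0.6286, 0.1702, 0.2364]
tool_rot: [-1.28, 1.092, -1.091]
contact_force: [0.0, 0.1, -0.7]
opening: 0.0777
```

Run:
```python
from ov import *
w=snap('wrist','w26.png');s=snap('scene','s26.png');t=snap('top','t26.png')
im=cv2.imread('pics/s26.png');a=cv2.resize(im[90:200,240:350],(550,550),interpolation=cv2.INTER_CUBIC);cv2.imwrite('pics/s26z.png',a)
b=cv2.imread('pics/w26.png')
for q,c in (([.5416,.2324,.069,np.radians(-80.87)],(0,255,0)),([.5416,.2324,0,1.7301],(0,255,255))):
    R,T=pose(q,0);overlay(w,b,(0,0),1,R,T,c)
cv2.imwrite('pics/w26o.png',b)
o=ctrl.get_obs();print(o['t'],o['tool_pos'],o['contact_force'])
```

```text
23.9833 [0.62821687 0.17086993 0.23647025] [-0.90190845 -0.34377705  0.17046936]
```

View pics/s26z.png

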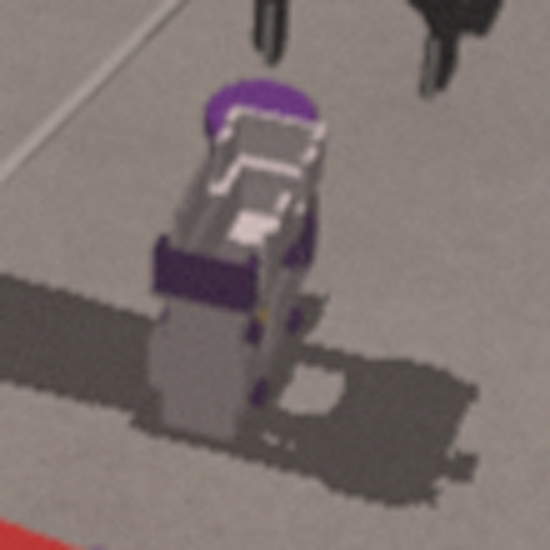

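View pics/w26o.png

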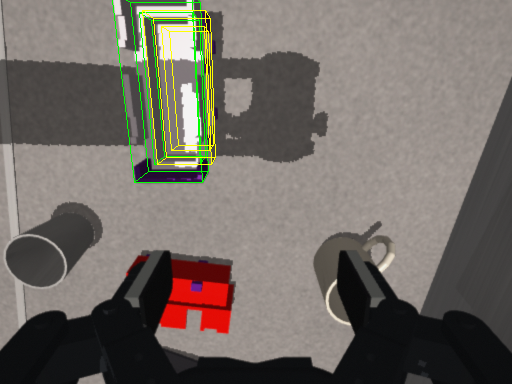

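```bash
python3 -c "
from station import finish_job;print(finish_job())"
```

```text
the job is handed in; nothing more can be done
None
```

The empty tote is stacked on the loaded one with its purple end over the plain end. The job was handed in at about t = 24 s of the 45 s allowed; no verdict came back.

**What I did:** I took the tote off the rack, still tipped 40°. I levelled it by dragging its low end along a clear patch of floor, let go and gripped it again. From one wrist picture showing both totes I measured their relative position, then lowered the empty tote onto the loaded one. I pushed down with about 17 N at the wrist, eased off, opened the jaws and backed away.

**Last checks:**
- **Height:** the feet met the pockets at TCP z = 0.0567 m, the height worked out for a 69 mm stack. Perched on the rim would have been about 0.0617 m.
- **Position:** after letting go, a model drawn at the stacked pose (69 mm up, squared on the loaded tote) lies on the tote in the wrist picture. I judged this by eye, with no new fit.
- **Loaded tote:** it looks upright and still at its fitted position.
- **Arm:** it was clear of everything, with only noise on the force reading.
- **Cup, mug, tumbler and acrylic box:** I never touched them. I did not measure any of their positions again, and the acrylic box was out of the last views I looked at.

**What went wrong or disagreed:**
- **First grasp:** the fingers closed above the tote's rim, pressing about 5 N. By the pictures, the finger ends sit about 45 mm behind the stated TCP, so I went lower and gripped properly.
- **First levelling try:** pressing the tote straight down on the floor jammed at about 39 N. Dragging it along an arc then worked.

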